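# Square up the vial box and hold its lid open

## Robot

A 6-joint arm with a two-finger parallel gripper is mounted at the origin on the work surface. World frame = base frame: x ahead of the robot, y to its left, z up, the work surface at z = 0. Lengths are in m, angles in degrees, forces in N, time in s.
With the tool pointing down it reaches from about 0.3 to 0.75 m from the base axis. Payload 8.5 kg.
Tool frame: the origin (TCP) lies between the finger pads; the fingertips stand arm.tcp_to_tips ahead of it and the grasp point (between the pads) lies 3 mm ahead of it (arm.tcp_to_tips is the distance from the TCP to the fingertips, in m); z points along the fingers, x is the direction in which the jaws open and shut, and the axes are right-handed (so a half turn about z gives the same grasp; the last joint's range is limited). The gripper opens to 85 mm and grips with 20 to 120 N. Pads are 22 mm wide; open, the fingers measure 114 mm over their backs; the gripper's body (76 mm by 85 mm) begins 54 mm behind the grasp point. The pads swing forward as they close: fully open they stand 13 mm farther back than shut.
Start: joints at [-86.763, 21.807, 74.336, -0, 83.858, -12.336], TCP at [0.148, -0.53, 0.253] pointing down, gripper open.
Joint ranges: [-178.18, 178.18], [-50.72, 133.34], [12.68, 142.11], [-81.47, 261.47], [9.98, 163.14], [-165.26, 165.26]. Speed limits (degrees/s): [136.94, 136.94, 180, 180, 180, 180].

## Interface

Orientations are given as a 3x3 rotation matrix whose columns are the frame's x, y, z axes.
In Python, from cell import sensors, eyes, ticket, finder, arm gives the robot as it stands. The module is installed in compiled form; this text tells all that it offers.
- The arm moves only by the tool apply_moves, never from a script. Its argument "deltas" is a list of rows, each an object with "travel": the shift along the tool's x, y, z each as a share of 500 mm, from -1 to 1, a list of three; "delta_rot": the turn, a rotation vector about the tool's x, y, z each as a share of pi/2 rad, from -1 to 1, a list of three. In form: [{"travel": [dx, dy, dz], "delta_rot": [ax, ay, az]}, ...]. A call has exactly 8 rows; each row shifts and turns the commanded pose from where the row before left it, along the tool's axes as they then stand; what a row does not reach is not made up. A row lasts 1/12 s, in which the tool goes at most 41.7 mm and 7.16 degrees, less where a joint would pass 70% of its speed; a pose out of reach is approached as far as the arm can. A call with a number of a shift or a turn outside -1 to 1 is refused whole. A call with a gripper value outside its range is refused whole. "gripper" is the opening, from 0 (shut) to 1 (fully open), set as the call begins (left out, the last holds). The fingers move at their own pace and stop on an object; the grip force is fixed at half the most. Time passes only in rows, so rows that do not move let the fingers close, or fill a call up. It gives the time, the measured TCP pose, the force and the opening at its end, in the units of the state.
- sensors.state(): the state, without advancing time (a new reading comes with each control period).
- eyes.camera(name): name is "scene" or "top"; returns a dict with "frame" (480x640x3 uint8, red, green, blue), "fov_y" (degrees; the focal length in pixels is half the picture's height over the tangent of half this angle, whatever the lens; pixels are square), "cx", "cy" (the principal point, pixels), "camera_from_world" (4x4, takes a point from world to camera coordinates). Camera axes: x right, y up, looking along -z (the intrinsics and any distortion apply to the point x, -y, -z); pixel columns grow to the right and rows downward; lengths in m; the calibration is good to about 2 mm. A picture is of the moment at which its call begins. There is no depth.
- ticket.close_job(): hands the job in, once; it reports no verdict.
Trained networks look in a picture, given as the dict that the camera call returned (one of the last four; its "shot" number tells which), for a name from the list of things; names that differ only in an ending like _2 or _b are one class to them, and where a whole thing is asked for, a point or a joint stands for the part that bears it (a point fixed in the world has none). Each returns a list of dicts, best first, with "p" (0 to 1); they miss things now and then, are a little off and sometimes report something else, mostly with a low value. They report only what shows in the picture. A call takes as long as a camera call. They do not tell look-alikes from the thing itself.
- finder.find_in(label, picture): "box" ([centre column, centre row, width, height] in pixels, round what is visible of it).
- finder.spot_point(label, picture): "centre" ([column, row] in pixels: a listed point, or the origin of a listed thing).
The state is a dict: "time_s": time; "joints": joint angles; "joint_velocities": joint speeds; "joint_efforts": joint torques, N m; "eef_pos": TCP position; "ee_rot": TCP orientation; "force": force on the tool from outside, world axes, zero at the start; "moment": the same for the moment, N m; "opening": opening from 0.0 (shut) to 1.0 (fully open).
Only numpy, scipy, OpenCV 4.12 (cv2) and the standard library are available. Lean on these libraries where they do the work, as an engineer would, in place of code of your own. Each camera call takes 0.05 s, during which the arm holds its last target. There are 200 camera calls.

## Task

With its lid shut, push the vial box (the one with the hinged lid and the tab) into the aluminium locating corner until it sits square and flush against both rails. Then raise its spring lid by the tab and finish while still holding it, steady, open at 50 degrees, so that a colleague can take vials; the box stays flush in the corner, and the other things on the bench are left where they are.

Things in the scene. Friction and masses are not known exactly. Their poses are not given: they have to be found in the camera images.
- corner: L-shaped aluminium fence fixed to the bench. Origin on the bench at the inner corner; own x points out through the far rail, own y out through the side rail (robot's left), z up. Far rail: inner face at x = 0, from y = 0 to -220 mm. Side rail: inner face at y = 0, from x = 0 to -150 mm. Rails 12 mm thick, 20 mm tall, with a 4 mm foot 26 mm wide outside.
- box: Loose blue vial box with grey hinged lid: 95 (own x) by 120 mm (own y), 47 mm tall shut, base 30 mm, 0.6 to 0.9 kg, slides at 3 to 10 N. Origin: centre of underside. Hinge on its far (+x) upper edge, tab on its near (-x) side. Flush, its origin is at (-47.5, -60) mm in the corner's frame at equal yaw; it starts 40 to 95 mm short of that in x, 30 to 90 mm in y, turned up to 20 degrees.
- box_far_left (a point): The box's far left lower edge point: own (+47.5, +60, +12) mm.
- box_far_right (a point): The box's far right lower edge point: own (+47.5, -60, +12) mm.
- box_near_left (a point): The box's near left lower edge point: own (-47.5, +60, +12) mm.
- tab (a point): Grip point: middle of the lid's T-shaped tab. The T's cross-bar is a round bar with domed ends, 32 mm long (own y), 12 mm thick; a neck 14 mm wide, 8 mm thick carries it, the bar's axis 26 mm out from the middle of the lid's near edge; 37 mm above the bench when shut. It swings at 121 mm radius about the hinge, starting 3.3 degrees above level. Pinched by its two ends, the bar turns between the fingers.
- lid_hinge (a point): Middle of the hinge line (along the box's own y), 30 mm above the box's underside, at its far edge (own x = +47.5 mm).
- lid (a joint): Lid angle in rad: 0 shut, 0.873 is open at 50 degrees; grows as the tab rises and swings away from the robot; stop at 1.8. A weak spring and the 0.1 kg lid's weight shut it: let go, it falls. Holding it at the tab takes about 1 N.
- reagent_bottle: Bystander: green bottle with a blue cap and a paper label, 60 mm diameter, 125 mm tall, left of the side rail. Origin: centre of the underside.
- tube_rack: Bystander: blue rack with white tube caps, 60 x 130 x 47 mm, beyond the far rail. Origin: centre of the underside.
- petri_stack: Bystander: stack of dishes, 90 mm diameter, 45 mm tall, well left of the side rail. Origin: centre of the underside.
- beaker: Bystander: plain beaker, 72 mm diameter, 90 mm tall, right of the far rail. Origin: centre of the underside.
- tip_box: Bystander: blue tip box with yellow top, no lid or tab, 85 x 120 x 62 mm, farther to the right. Origin: centre of the underside.
- marker: Bystander: pen lying flat, 130 x 12 x 12 mm, left of the side rail. Origin: centre of the underside.
- timer: Bystander: white bench timer, 60 x 70 x 22 mm, to the left. Origin: centre of the underside.
There are look-alikes about, which are no part of the job. What is shaped like the box but pink is not meant.

How it is judged:
By the outcome, as a careful person would: the job done as asked, in the order asked, and still so for the second after the job is handed in, while the arm keeps its last pose, push and grip.
It also fails if it takes over 64 s, if anything falls off the work surface, if the arm or the gripper's body presses on something with over 40 N, if the wrist force passes 120 N, or if a joint passes its speed limit or range.

## Working session

There is one attempt and no reset: what is moved stays moved. The work goes in short steps, Python scripts to look and compute and a tool call to move; the robot and the scene stay as the last step left them, time stands still between calls to the robot, and variables do not carry over. Pictures are saved under pics/ and viewed, about 8 in all and at most 12, crops included, and the job is handed in when it is done.

Besides the shell and the picture viewer there is one more tool, called as name(argument=value, ...), one argument or row to a line, values as JSON. apply_moves: Moves the arm, as the interface text tells. Shift numbers are shares of 500 mm and turn numbers shares of pi/2 rad, none past 1 either way. Its arguments: {"type":"object","properties":{"deltas":{"type":"array"},"gripper":{"type":"number"}},"required":["deltas"]}

```bash
mkdir -p pics; ls
cat > h.py <<'E'
import numpy as np, cv2
from cell import sensors, eyes, ticket, finder, arm
def shot(n,save=None):
    c=eyes.camera(n)
    if save: cv2.imwrite('pics/'+save,c['frame'][:,:,::-1])
    return c
E
python3 - <<'E'
from h import *
print(sensors.state(), arm.tcp_to_tips)
T=[]
for n in ('scene','top'):
    c=shot(n,n+'0.png'); print({k:(v if k!='frame' else 0) for k,v in c.items()})
    for l in ['corner','box','tab','lid_hinge','box_far_left','box_far_right','box_near_left']:
        print(n,l,[(np.round(d['centre']),round(d['p'],2)) for d in finder.spot_point(l,c)][:4])
E
```

```text
pics
{'time_s': 0.0, 'joints': array([-8.67616987e+01,  2.18411163e+01,  7.43864515e+01,  2.56578485e-03,
        8.38583269e+01, -1.23351947e+01]), 'joint_velocities': array([-0.0236244 ,  0.05598254,  0.12585224, -0.04532187, -0.09991124,
        0.03314703]), 'joint_efforts': array([ 3.50345081e-04, -4.48459589e+01, -2.31271344e+01, -1.54494151e-04,
        4.83600015e-03,  4.33412112e-06]), 'eef_pos': array([ 0.14765871, -0.52952757,  0.25270058]), 'ee_rot': array([[ 2.68469572e-01, -9.63288164e-01, -4.02317845e-05],
       [-9.63287066e-01, -2.68469329e-01,  1.49926551e-03],
       [-1.45502572e-03, -3.63752414e-04, -9.99998875e-01]]), 'force': array([ 0.33543003, -0.29652348,  0.22540658]), 'moment': array([-0.00266347,  0.0040405 , -0.03540816]), 'opening': 1.000986503839077} 0.022
{'frame': 0, 'fov_y': 54.40144299049842, 'cx': 318.41785663993215, 'cy': 242.24428381030518, 'camera_from_world': array([[ 0.57128378,  0.82061141,  0.01522339, -0.3457555 ],
       [-0.44336262,  0.29293987,  0.84712208,  0.21847748],
       [ 0.69069851, -0.49069659,  0.53118022, -1.52800229],
   
[... 1058 characters left out ...]
44],
       [ 0.        ,  0.        ,  0.        ,  1.        ]]), 'shot': 2}
top corner [(array([254., 198.]), 0.97), (array([361., 247.]), 0.53)]
top box [(array([386., 350.]), 0.66), (array([322., 261.]), 0.59), (array([501., 347.]), 0.57), (array([460., 253.]), 0.4)]
top tab [(array([411., 383.]), 0.95), (array([476., 372.]), 0.77), (array([317., 298.]), 0.57)]
top lid_hinge [(array([375., 334.]), 0.95), (array([327., 235.]), 0.81), (array([525., 333.]), 0.58)]
top box_far_left [(array([294., 231.]), 0.73), (array([349., 347.]), 0.59)]
top box_far_right [(array([362., 245.]), 0.96), (array([538., 362.]), 0.59), (array([396., 314.]), 0.56)]
top box_near_left [(array([291., 279.]), 0.96)]
```

View pics/top0.png

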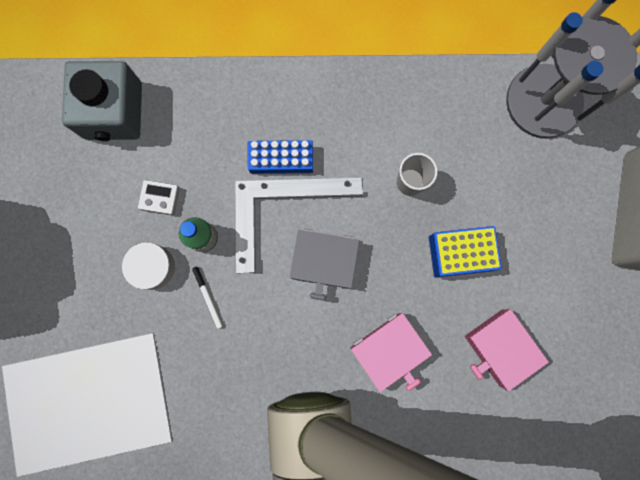

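View pics/scene0.png

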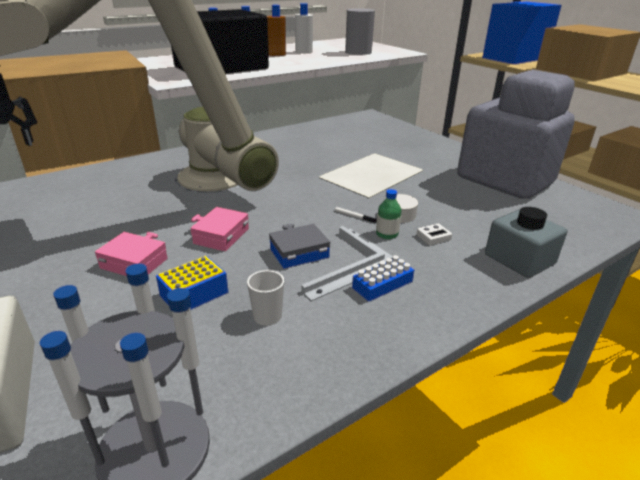

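Candidates in top view: grey-lidded blue box (326,260), pink look-alikes (391,352) and (507,350), yellow tip box (467,251) and blue rack (280,156). The grey lid with tab at (322,293) fits the description, and the pink ones are excluded. Next I measure it and check it in a crop.

```bash
cat >> h.py <<'E'
def proj(c,P):
    P=np.atleast_2d(P).astype(float); M=c['camera_from_world']; q=P@M[:3,:3].T+M[:3,3]
    f=240/np.tan(np.radians(c['fov_y']/2)); return np.c_[c['cx']+f*q[:,0]/-q[:,2], c['cy']-f*q[:,1]/-q[:,2]]
def back(c,uv,z):
    uv=np.atleast_2d(uv).astype(float); M=c['camera_from_world']; f=240/np.tan(np.radians(c['fov_y']/2))
    d=np.c_[(uv[:,0]-c['cx'])/f,-(uv[:,1]-c['cy'])/f,-np.ones(len(uv))]@M[:3,:3]
    o=-M[:3,:3].T@M[:3,3]; return o+d*((z-o[2])/d[:,2])[:,None]
def loc(pose,P):
    x,y,t=pose; P=np.atleast_2d(P).astype(float); R=np.array([[np.cos(t),-np.sin(t)],[np.sin(t),np.cos(t)]])
    return np.c_[P[:,:2]@R.T+[x,y],P[:,2]]
BOXT=np.array([[47.5,60,47],[47.5,-60,47],[-47.5,-60,47],[-47.5,60,47]])/1e3
RAIL=np.array([[-150,0,20],[0,0,20],[0,-220,20],[12,-220,20],[12,12,20],[-150,12,20]])/1e3
KP={'box_far_left':[.0475,.06,.012],'box_far_right':[.0475,-.06,.012],'box_near_left':[-.0475,.06,.012],'tab':[-.0735,0,.037],'lid_hinge':[.0475,0,.03],'box':[0,0,0]}
def overlay(c,polys,roi,k,name):
    u0,v0,u1,v1=roi; im=cv2.resize(c['frame'][v0:v1,u0:u1,::-1],None,fx=k,fy=k,interpolation=cv2.INTER_CUBIC)
    for P,col in polys:
        p=(proj(c,P)-[u0,v0]+.5)*k; cv2.polylines(im,[np.round(p*16).astype(np.int32)],True,col,1,cv2.LINE_AA,4)
    cv2.imwrite('pics/'+name,im)
E
python3 - <<'E'
from h import *
c=shot('top'); s=shot('scene')
g=c['frame'].astype(int)
gray=g.mean(2); ch=g.max(2)-g.min(2)
print(gray[260,326],gray[300,360],gray[187,310],gray[230,245])
m=((gray<118)&(ch<25)).astype(np.uint8); m[:, :285]=0; m[:,370:]=0; m[:225]=0; m[305:]=0
m=cv2.morphologyEx(m,cv2.MORPH_OPEN,np.ones((13,13)))
cn=max(cv2.findContours(m,0,1)[0],key=cv2.contourArea); W=back(c,cn[:,0],.047)
r=cv2.minAreaRect((W[:,:2]*1e3).astype(np.float32)); print('lid rect',r)
m=((gray>175)&(ch<25)).astype(np.uint8); m[:,:232]=0;m[:,366:]=0;m[:174]=0;m[276:]=0
cn=max(cv2.findContours(m,0,1)[0],key=cv2.contourArea); W=back(c,cn[:,0],.02)[:,:2]
print('rail bbox mm',W.min(0)*1e3,W.max(0)*1e3)
from scipy.optimize import least_squares
obs=[]
for cam,n in ((c,'top'),(s,'scene')):
    ref=proj(cam,back(c,[[326,260]],.04))[0]
    for l,p in KP.items():
        for d in finder.spot_point(l,cam):
            if np.hypot(*(np.array(d['centre'])-ref))<55: obs.append((cam,p,np.array(d['centre']),n+l))
x0=np.r_[back(c,[[326,260]],.047)[0,:2],-.15]
F=lambda x:np.concatenate([(proj(a,loc(x,p))[0]-o) for a,p,o,_ in obs])
R=least_squares(F,x0,loss='soft_l1'); print('kp pose',R.x*[1e3,1e3,57.3]); 
for o,e in zip(obs,F(R.x).reshape(-1,2)): print(o[3],e.round(1))
np.save('box.npy',R.x)
overlay(c,[(loc(R.x,BOXT),(0,255,0))],(225,165,385,305),5,'crop1.png')
E
```

```text
127.33333333333333 153.0 218.33333333333334 219.33333333333334
lid rect ((523.0731201171875, -86.66224670410156), (29.06960678100586, 78.85977172851562), 80.76111602783203)
rail bbox mm [518.74260196 -93.54114733] [707.8310322  161.81051902]
kp pose [542.05774546 -17.33005411  -8.73008085]
topbox_far_left [2.7 2.5]
topbox_far_right [-0.8 -2.3]
topbox_near_left [1.2 0.2]
toptab [ 0.6 -0.3]
toptab [-4.7 34.6]
toplid_hinge [-1.2 -1.5]
topbox [-0.1 -1.5]
scenebox_far_left [-1.2  1. ]
scenebox_far_right [-1.6 -1.8]
scenebox_near_left [ 0.  -0.7]
scenetab [ 0.4 -0.8]
scenelid_hinge [-0.3  1. ]
scenebox [ 2.4 -0.9]
```

View pics/crop1.png

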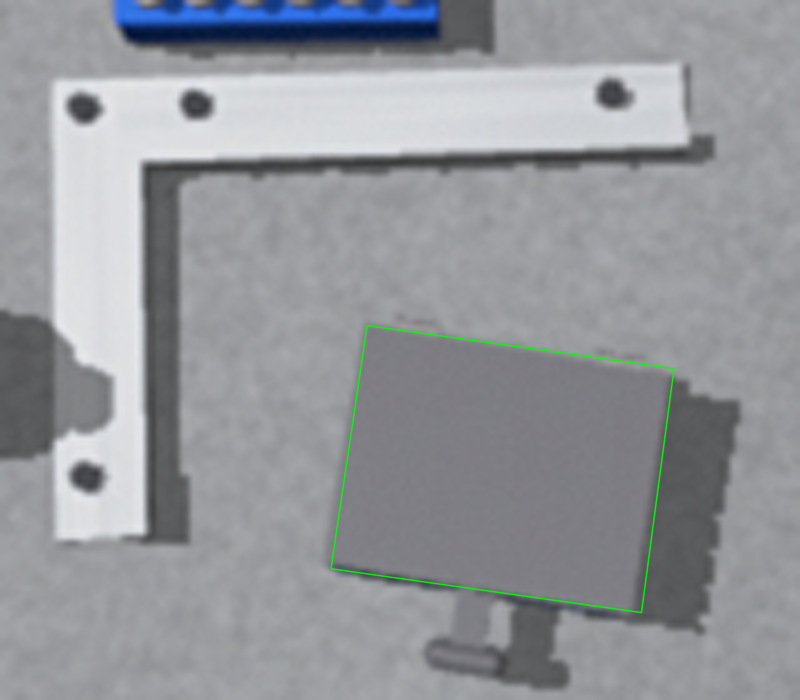

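The crop shows the grey box with a T tab (bar at crop (465,656)); the model outline fits within about 1 px. Rail inner corner is at crop (143,162), far rail end at (690,147), side rail end at (147,538).

Run:
```python
from h import *
from scipy.optimize import least_squares
c=shot('top'); b=np.load('box.npy'); g=c['frame'].astype(float).mean(2)
# subpixel inner edges: half-level crossings between rail and dark shadow
def cross(v): 
    i=np.argmax(v[:-1]-v[1:]); t=170; j=np.where((v[:-1]>t)&(v[1:]<=t))[0]; return j[0]+(v[j[0]]-t)/(v[j[0]]-v[j[0]+1])
far=[(u,188+cross(g[188:205,u])) for u in range(262,358,4)]
side=[(244+cross(g[v,244:262]),v) for v in range(204,268,4)]
A=back(c,far,.02)[:,:2];B=back(c,side,.02)[:,:2]
def F(p):
    x,y,t=p; X=np.array([np.cos(t),np.sin(t)]);Y=np.array([-X[1],X[0]])
    return np.r_[(A-[x,y])@X,(B-[x,y])@Y]*1e3
r=least_squares(F,[.68,.06,0],loss='soft_l1'); k=r.x; print('corner',k*[1e3,1e3,57.2958], np.abs(F(k)).mean())
np.save('corner.npy',k)
goal=np.r_[loc(k,[-.0475,-.06,0])[0,:2],k[2]]
print('box',b*[1e3,1e3,57.3],'goal',goal*[1e3,1e3,57.3])
for n,p in (('tab now',b),('tab goal',goal)): print(n,loc(p,KP['tab'])[0]*1e3)
st=sensors.state(); R=st['ee_rot']; p=st['eef_pos']
t=loc(b,KP['tab'])[0]
# tool x parallel box y: choices
for sgn in (1,-1):
    xa=sgn*np.array([-np.sin(b[2]),np.cos(b[2]),0]); Rt=np.c_[xa,np.cross([0,0,-1],xa),[0,0,-1]]
    from scipy.spatial.transform import Rotation as Ro
    print(sgn,np.degrees(Ro.from_matrix(R.T@Rt).as_rotvec()))
print('shift in tool axes mm to tab xy:',R.T@(t-p)*1e3)
```

```text
corner [669.63891446 126.35287398   1.1203344 ] 0.16707371043964148
box [542.05774546 -17.33005411  -8.73008085] goal [623.32113101  65.43561095   1.12041652]
tab now [469.40916648  -6.17505646  37.        ]
tab goal [549.83518156  63.99851903  37.        ]
1 [-1.70034022e-03  1.07890143e-03 -1.55698407e+02]
-1 [7.82114498e-04 1.23260633e-03 2.43015935e+01]
shift in tool axes mm to tab xy: [-418.02085267 -450.52048381  216.32790338]
```

apply_moves(
  deltas=[
    {"travel": [-0.052, -0.056, 0.013], "delta_rot": [0, 0, 0]},
    {"travel": [-0.052, -0.056, 0.013], "delta_rot": [0, 0, 0]},
    {"travel": [-0.052, -0.056, 0.013], "delta_rot": [0, 0, 0]},
    {"travel": [-0.052, -0.056, 0.013], "delta_rot": [0, 0, 0]},
    {"travel": [-0.052, -0.056, 0.013], "delta_rot": [0, 0, 0]},
    {"travel": [-0.052, -0.056, 0.013], "delta_rot": [0, 0, 0]},
    {"travel": [-0.052, -0.056, 0.013], "delta_rot": [0, 0, 0]},
    {"travel": [-0.052, -0.056, 0.013], "delta_rot": [0, 0, 0]},
  ],
  gripper=1,
)

```text
time_s: 2.22
eef_pos: [0.3081, -0.2677, 0.2013]
ee_rot: [[0.268, -0.963, 0.0], [-0.963, -0.268, -0.001], [0.001, -0.0, -1.0]]
force: [1.4, 0.8, 0.1]
opening: 0.999
```

apply_moves(
  deltas=[
    {"travel": [-0.052, -0.056, 0.013], "delta_rot": [0, 0, 0]},
    {"travel": [-0.052, -0.056, 0.013], "delta_rot": [0, 0, 0]},
    {"travel": [-0.052, -0.056, 0.013], "delta_rot": [0, 0, 0]},
    {"travel": [-0.052, -0.056, 0.013], "delta_rot": [0, 0, 0]},
    {"travel": [-0.052, -0.056, 0.013], "delta_rot": [0, 0, 0]},
    {"travel": [-0.052, -0.056, 0.013], "delta_rot": [0, 0, 0]},
    {"travel": [-0.052, -0.056, 0.013], "delta_rot": [0, 0, 0]},
    {"travel": [-0.052, -0.056, 0.013], "delta_rot": [0, 0, 0]},
  ],
)

```text
time_s: 2.88
eef_pos: [0.4683, -0.0069, 0.1492]
ee_rot: [[0.269, -0.963, 0.001], [-0.963, -0.269, -0.0], [0.0, -0.001, -1.0]]
force: [0.8, -0.8, 0.3]
opening: 1.0
```

apply_moves(
  deltas=[
    {"travel": [0, 0, 0], "delta_rot": [0, 0, 0.0675]},
    {"travel": [0, 0, 0], "delta_rot": [0, 0, 0.0675]},
    {"travel": [0, 0, 0], "delta_rot": [0, 0, 0.0675]},
    {"travel": [0, 0, 0], "delta_rot": [0, 0, 0.0675]},
    {"travel": [0, 0, 0], "delta_rot": [0, 0, 0]},
    {"travel": [0, 0, 0], "delta_rot": [0, 0, 0]},
    {"travel": [0, 0, 0], "delta_rot": [0, 0, 0]},
    {"travel": [0, 0, 0], "delta_rot": [0, 0, 0]},
  ],
)

```text
time_s: 3.55
eef_pos: [0.4675, -0.0089, 0.1494]
ee_rot: [[-0.15, -0.989, 0.0], [-0.989, 0.15, 0.0], [-0.0, -0.0, -1.0]]
force: [0.1, 0.5, -0.1]
opening: 1.0
```

```bash
cat >> h.py <<'E'
from scipy.spatial.transform import Rotation as Ro
def need(xyz_grasp,yaw,tilt=0,sgn=-1):
    "shares still to go so that the grasp point (3 mm ahead of TCP) is at xyz, jaws along y of yaw; tilt leans the body to +x"
    st=sensors.state(); R=st['ee_rot']; p=st['eef_pos']
    xa=sgn*np.array([-np.sin(yaw),np.cos(yaw),0]); Rt=np.c_[xa,np.cross([0,0,-1],xa),[0,0,-1]]
    Rt=Ro.from_rotvec(np.radians(tilt)*np.array([-np.sin(yaw),np.cos(yaw),0])).as_matrix()@Rt
    d=np.array(xyz_grasp)-.003*Rt[:,2]-p
    print('t',round(st['time_s'],2),'pos',p.round(4),'F',st['force'].round(2),'M',st['moment'].round(2),'open',round(st['opening'],3),'j',st['joints'].round(0))
    print('share travel',(R.T@d/.5).round(4),'mm',(R.T@d*1e3).round(1),'rot',(Ro.from_matrix(R.T@Rt).as_rotvec()/(np.pi/2)).round(4))
E
python3 -c "
from h import *
b=np.load('box.npy'); need(loc(b,KP['tab'])[0],b[2])"
```

```text
t 3.55 pos [ 0.4675 -0.0089  0.1494] F [ 0.06  0.54 -0.05] M [ 0.   -0.01  0.06] open 1.0 j [-16.  20.  96.   0.  63.  83.]
share travel [-0.0059 -0.0029  0.2187] mm [ -2.9  -1.4 109.4] rot [-0.      0.      0.0013]
```

apply_moves(
  deltas=[
    {"travel": [-0.003, -0.0015, 0.035], "delta_rot": [0, 0, 0]},
    {"travel": [-0.003, -0.0015, 0.035], "delta_rot": [0, 0, 0]},
    {"travel": [0, 0, 0.035], "delta_rot": [0, 0, 0]},
    {"travel": [0, 0, 0.035], "delta_rot": [0, 0, 0]},
    {"travel": [0, 0, 0.035], "delta_rot": [0, 0, 0]},
    {"travel": [0, 0, 0.025], "delta_rot": [0, 0, 0]},
    {"travel": [0, 0, 0.0187], "delta_rot": [0, 0, 0]},
    {"travel": [0, 0, 0], "delta_rot": [0, 0, 0]},
  ],
)

```text
time_s: 4.22
eef_pos: [0.4688, -0.006, 0.0385]
ee_rot: [[-0.151, -0.989, -0.003], [-0.989, 0.151, 0.001], [-0.0, 0.003, -1.0]]
force: [0.3, 1.1, -1.2]
opening: 0.998
```

```bash
python3 -c "
from h import *
b=np.load('box.npy'); need(loc(b,KP['tab'])[0],b[2])
c=shot('scene'); t=shot('top')
a=cv2.resize(c['frame'][175:295,230:390,::-1],None,fx=5,fy=5,interpolation=2)[:600,:400]
a=c['frame'][190:290,240:340,::-1]; d=t['frame'][225:325,270:370,::-1]
cv2.imwrite('pics/pre.png',cv2.resize(np.hstack([a,d]),None,fx=4,fy=4,interpolation=2))"
```

```text
t 4.22 pos [ 0.4688 -0.006   0.0385] F [ 0.25  1.15 -1.18] M [-0.01 -0.01  0.02] open 0.998 j [-15.  31. 103.  -0.  46.  83.]
share travel [ 0.0002 -0.0013 -0.0029] mm [ 0.1 -0.6 -1.5] rot [0.0019 0.0002 0.0007]
```

View pics/pre.png

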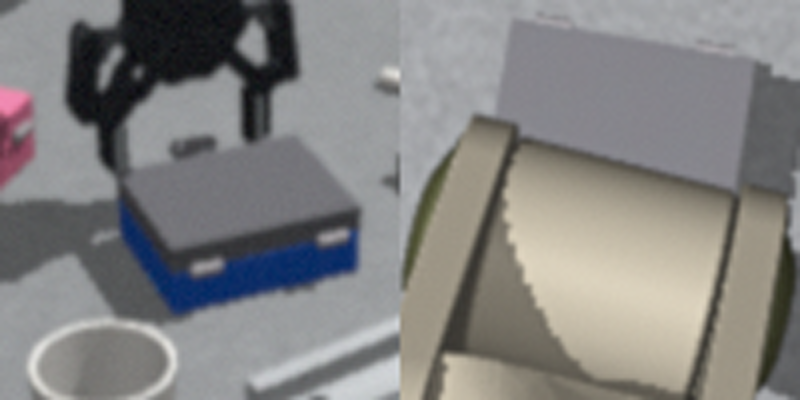

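The fingers straddle the tab (left panel, about (192,147)), centred. Closing the gripper.

apply_moves(
  deltas=[
    {"travel": [0, 0, 0], "delta_rot": [0, 0, 0]},
    {"travel": [0, 0, 0], "delta_rot": [0, 0, 0]},
    {"travel": [0, 0, 0], "delta_rot": [0, 0, 0]},
    {"travel": [0, 0, 0], "delta_rot": [0, 0, 0]},
    {"travel": [0, 0, 0], "delta_rot": [0, 0, 0]},
    {"travel": [0, 0, 0], "delta_rot": [0, 0, 0]},
    {"travel": [0, 0, 0], "delta_rot": [0, 0, 0]},
    {"travel": [0, 0, 0], "delta_rot": [0, 0, 0]},
  ],
  gripper=0,
)

```text
time_s: 4.98
eef_pos: [0.4694, -0.0058, 0.0401]
ee_rot: [[-0.152, -0.988, -0.0], [-0.988, 0.152, 0.0], [-0.0, 0.0, -1.0]]
force: [-0.4, 3.8, 2.7]
opening: 0.324
```

```bash
python3 -c "
from h import *
b=np.load('box.npy'); need(loc(b,KP['tab'])[0],b[2])"
```

```text
t 4.98 pos [ 0.4694 -0.0058  0.0401] F [-0.4   3.83  2.68] M [0.67 0.1  0.15] open 0.324 j [-15.  31. 103.   0.  46.  83.]
share travel [ 0.0007 -0.0002  0.0002] mm [ 0.3 -0.1  0.1] rot [0.     0.0002 0.0001]
```

apply_moves(
  deltas=[
    {"travel": [-0.0086, -0.0088, 0], "delta_rot": [0, 0, -0.0137]},
    {"travel": [-0.0086, -0.0088, 0], "delta_rot": [0, 0, -0.0137]},
    {"travel": [-0.0086, -0.0088, 0], "delta_rot": [0, 0, -0.0137]},
    {"travel": [-0.0086, -0.0088, 0], "delta_rot": [0, 0, -0.0137]},
    {"travel": [-0.0086, -0.0088, 0], "delta_rot": [0, 0, -0.0137]},
    {"travel": [-0.0086, -0.0088, 0], "delta_rot": [0, 0, -0.0137]},
    {"travel": [-0.0086, -0.0088, 0], "delta_rot": [0, 0, -0.0137]},
    {"travel": [-0.0086, -0.0088, 0], "delta_rot": [0, 0, -0.0137]},
  ],
)

```text
time_s: 5.65
eef_pos: [0.5072, 0.0248, 0.04]
ee_rot: [[0.021, -1.0, -0.001], [-1.0, -0.021, -0.001], [0.001, 0.001, -1.0]]
force: [-2.4, -5.1, 4.2]
opening: 0.321
```

```bash
cat >> h.py <<'E'
def boxfit(x0,save=None,roi=(225,165,385,305)):
    from scipy.optimize import least_squares
    c=shot('top'); s=shot('scene'); obs=[]
    for cam,n in ((c,'top'),(s,'scene')):
        for l,p in KP.items():
            q=proj(cam,loc(x0,p))[0]
            for d in finder.spot_point(l,cam):
                if np.hypot(*(np.array(d['centre'])-q))<18: obs.append((cam,p,np.array(d['centre']),n+l))
    F=lambda x:np.concatenate([(proj(a,loc(x,p))[0]-o) for a,p,o,_ in obs])
    R=least_squares(F,x0,loss='soft_l1').x
    print('fit',len(obs),(R*[1e3,1e3,57.3]).round(1),'rms px',np.sqrt((F(R)**2).mean()).round(2))
    if save: overlay(c,[(loc(R,BOXT),(0,255,0)),(loc(np.load('corner.npy'),RAIL),(0,0,255))],roi,5,save)
    return R
E
python3 -c "
from h import *
k=np.load('corner.npy'); need(loc(k,[-.121-.006,-.066,.037])[0],k[2])
st=sensors.state(); t=st['eef_pos']; b=np.r_[loc([t[0],t[1],k[2]],[.0735,0,0])[0,:2],k[2]]; print(b); boxfit(b)"
```

```text
t 5.65 pos [0.5072 0.0248 0.04  ] F [-2.41 -5.12  4.17] M [-0.62  0.51 -0.31] open 0.321 j [-11.  33.  97.  -0.  50.  78.]
share travel [-0.0646 -0.0748 -0.0001] mm [-32.3 -37.4  -0.1] rot [ 0.0005 -0.0008  0.0006]
[0.58069481 0.02623684 0.01955352]
fit 10 [580.9  25.5   1.4] rms px 1.15
```

apply_moves(
  deltas=[
    {"travel": [-0.0081, -0.0094, 0], "delta_rot": [0, 0, 0]},
    {"travel": [-0.0081, -0.0094, 0], "delta_rot": [0, 0, 0]},
    {"travel": [-0.0081, -0.0094, 0], "delta_rot": [0, 0, 0]},
    {"travel": [-0.0081, -0.0094, 0], "delta_rot": [0, 0, 0]},
    {"travel": [-0.0081, -0.0094, 0], "delta_rot": [0, 0, 0]},
    {"travel": [-0.0081, -0.0094, 0], "delta_rot": [0, 0, 0]},
    {"travel": [-0.0081, -0.0094, 0], "delta_rot": [0, 0, 0]},
    {"travel": [-0.0081, -0.0094, 0], "delta_rot": [0, 0, 0]},
  ],
)

```text
time_s: 7.02
eef_pos: [0.542, 0.0584, 0.0393]
ee_rot: [[0.02, -1.0, -0.007], [-1.0, -0.02, -0.001], [0.001, 0.007, -1.0]]
force: [-5.3, -5.8, 5.8]
opening: 0.326
```

```bash
python3 -c "
from h import *
k=np.load('corner.npy'); need(loc(k,[-.121,-.060,.037])[0],k[2])
st=sensors.state(); t=st['eef_pos']; b=np.r_[loc([t[0],t[1],k[2]],[.0735,0,0])[0,:2],k[2]]; boxfit(b)"
```

```text
t 7.02 pos [0.542  0.0584 0.0393] F [-5.32 -5.78  5.77] M [-0.58  0.84 -0.26] open 0.326 j [-6. 36. 91. -0. 54. 83.]
share travel [-0.0109 -0.0159 -0.0014] mm [-5.5 -7.9 -0.7] rot [ 0.0042 -0.0005  0.0002]
fit 10 [616.8  58.2   2.5] rms px 2.53
```

apply_moves(
  deltas=[
    {"travel": [-0.002, 0, 0], "delta_rot": [0, 0, 0]},
    {"travel": [-0.002, 0, 0], "delta_rot": [0, 0, 0]},
    {"travel": [-0.002, 0, 0], "delta_rot": [0, 0, 0]},
    {"travel": [-0.002, 0, 0], "delta_rot": [0, 0, 0]},
    {"travel": [-0.002, 0, 0], "delta_rot": [0, 0, 0]},
    {"travel": [0, 0, 0], "delta_rot": [0, 0, 0]},
    {"travel": [0, 0, 0], "delta_rot": [0, 0, 0]},
    {"travel": [0, 0, 0], "delta_rot": [0, 0, 0]},
  ],
)

```text
time_s: 8.38
eef_pos: [0.5433, 0.0628, 0.0398]
ee_rot: [[0.02, -1.0, -0.002], [-1.0, -0.02, -0.001], [0.001, 0.002, -1.0]]
force: [-1.4, -6.2, 4.7]
opening: 0.324
```

apply_moves(
  deltas=[
    {"travel": [0, -0.002, 0], "delta_rot": [0, 0, 0]},
    {"travel": [0, -0.002, 0], "delta_rot": [0, 0, 0]},
    {"travel": [0, -0.002, 0], "delta_rot": [0, 0, 0]},
    {"travel": [0, -0.002, 0], "delta_rot": [0, 0, 0]},
    {"travel": [0, -0.002, 0], "delta_rot": [0, 0, 0]},
    {"travel": [0, -0.002, 0], "delta_rot": [0, 0, 0]},
    {"travel": [0, 0, 0], "delta_rot": [0, 0, 0]},
    {"travel": [0, 0, 0], "delta_rot": [0, 0, 0]},
  ],
)

```text
time_s: 9.05
eef_pos: [0.5471, 0.0638, 0.0392]
ee_rot: [[0.02, -1.0, -0.008], [-1.0, -0.02, -0.0], [0.0, 0.008, -1.0]]
force: [-8.0, -2.9, 6.1]
opening: 0.327
```

apply_moves(
  deltas=[
    {"travel": [0, -0.002, 0], "delta_rot": [0, 0, 0]},
    {"travel": [0, -0.002, 0], "delta_rot": [0, 0, 0]},
    {"travel": [0, -0.002, 0], "delta_rot": [0, 0, 0]},
    {"travel": [0, 0, 0], "delta_rot": [0, 0, 0]},
    {"travel": [0, 0, 0], "delta_rot": [0, 0, 0]},
    {"travel": [0, 0, 0], "delta_rot": [0, 0, 0]},
    {"travel": [0, 0, 0], "delta_rot": [0, 0, 0]},
    {"travel": [0, 0, 0], "delta_rot": [0, 0, 0]},
  ],
)

```text
time_s: 9.72
eef_pos: [0.5492, 0.0639, 0.0389]
ee_rot: [[0.02, -1.0, -0.01], [-1.0, -0.02, -0.0], [-0.0, 0.01, -1.0]]
force: [-9.6, -3.7, 6.3]
opening: 0.322
```

apply_moves(
  deltas=[
    {"travel": [-0.002, 0, 0], "delta_rot": [0, 0, 0]},
    {"travel": [-0.002, 0, 0], "delta_rot": [0, 0, 0]},
    {"travel": [0, 0, 0], "delta_rot": [0, 0, 0]},
    {"travel": [0, 0, 0], "delta_rot": [0, 0, 0]},
    {"travel": [0, 0, 0], "delta_rot": [0, 0, 0]},
    {"travel": [0, 0, 0], "delta_rot": [0, 0, 0]},
    {"travel": [0, 0, 0], "delta_rot": [0, 0, 0]},
    {"travel": [0, 0, 0], "delta_rot": [0, 0, 0]},
  ],
)

```text
time_s: 10.38
eef_pos: [0.5495, 0.0649, 0.039]
ee_rot: [[0.02, -1.0, -0.009], [-1.0, -0.02, -0.002], [0.001, 0.01, -1.0]]
force: [-10.2, -8.7, 5.9]
opening: 0.327
```

```bash
python3 -c "
from h import *
k=np.load('corner.npy'); need(loc(k,[-.121,-.060,.037])[0],k[2])
b=np.r_[loc(k,[-.0475,-.06,0])[0,:2],k[2]]; print(b);boxfit(b,'push1.png')"
```

```text
t 10.38 pos [0.5495 0.0649 0.039 ] F [-10.24  -8.66   5.87] M [-1.23  1.51 -0.28] open 0.327 j [-5. 36. 89. -0. 55. 84.]
share travel [ 0.0018 -0.0005 -0.0019] mm [ 0.9 -0.3 -1. ] rot [ 0.0061 -0.001   0.0002]
[0.62332113 0.06543561 0.01955352]
fit 10 [623.   62.1   0.7] rms px 1.99
```

View pics/push1.png

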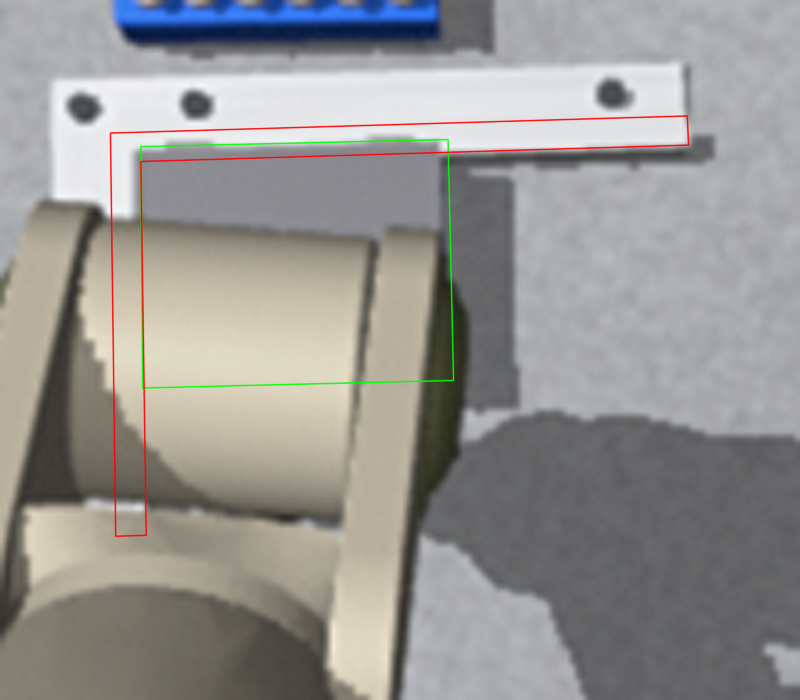

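apply_moves(
  deltas=[
    {"travel": [-0.002, -0.002, 0], "delta_rot": [0, 0, 0]},
    {"travel": [-0.002, -0.002, 0], "delta_rot": [0, 0, 0]},
    {"travel": [-0.002, -0.002, 0], "delta_rot": [0, 0, 0]},
    {"travel": [0, 0, 0], "delta_rot": [0, 0, 0]},
    {"travel": [0, 0, 0], "delta_rot": [0, 0, 0]},
    {"travel": [0, 0, 0], "delta_rot": [0, 0, 0]},
    {"travel": [0, 0, 0], "delta_rot": [0, 0, 0]},
    {"travel": [0, 0, 0], "delta_rot": [0, 0, 0]},
  ],
)

```text
time_s: 11.75
eef_pos: [0.5497, 0.0656, 0.0382]
ee_rot: [[0.02, -1.0, -0.017], [-1.0, -0.02, -0.006], [0.005, 0.018, -1.0]]
force: [-21.2, -24.7, 8.2]
opening: 0.324
```

```bash
cat >> h.py <<'E'
def lidedges():
    "lid far edge line & left/right edges from top picture at z=47, in the corner frame (mm); flush: far 0, left 0, right -120"
    c=shot('top'); k=np.load('corner.npy'); g=c['frame'].astype(float).mean(2)
    b=np.r_[loc(k,[-.0475,-.06,0])[0,:2],k[2]]
    def edge(a,dirn):  # sample profile along dirn through lid-plane point a (box frame mm)
        s=np.arange(-9,9.01,.3); P=(np.array(a)+np.outer(s,dirn))/1e3
        uv=proj(c,loc(b,P)).astype(np.float32); v=cv2.remap(g.astype(np.float32),uv[:,0],uv[:,1],1).ravel()
        d=np.gradient(cv2.GaussianBlur(v[:,None],(1,7),1.5).ravel()); i=np.argmax(np.abs(d[4:-4]))+4; return s[i],d[i]
    for n,pts,dr in (('far',[(47.5,y,47) for y in (-55,-45,-35,-10,-5,0,5,40,50,55)],(1,0,0)),('left',[(x,60,47) for x in (44,40,36,32,28,24,20)],(0,1,0)),('right',[(x,-60,47) for x in (44,40,36,32,28,24,20)],(0,-1,0))):
        print(n,[(round(e,1),round(w)) for e,w in (edge(p,dr) for p in pts)])
E
python3 -c "
from h import *
k=np.load('corner.npy'); need(loc(k,[-.121,-.060,.037])[0],k[2]); lidedges()"
```

```text
t 11.75 pos [0.5497 0.0656 0.0382] F [-21.23 -24.68   8.18] M [-3.82  3.27 -0.36] open 0.324 j [-5. 37. 89. -1. 55. 84.]
share travel [ 0.0031 -0.0001 -0.0035] mm [ 1.6 -0.  -1.8] rot [ 0.0112 -0.0034  0.0005]
far [(np.float64(-1.2), 8), (np.float64(1.5), 7), (np.float64(1.8), 7), (np.float64(-1.5), 9), (np.float64(-1.5), 9), (np.float64(-1.2), 10), (np.float64(-0.9), 10), (np.float64(1.8), 7), (np.float64(-1.8), 9), (np.float64(-1.5), 9)]
left [(np.float64(-1.5), 7), (np.float64(-1.5), 7), (np.float64(-1.2), 8), (np.float64(-1.2), 8), (np.float64(-1.2), 8), (np.float64(-1.2), 8), (np.float64(-0.9), 3)]
right [(np.float64(0.6), 9), (np.float64(2.1), -2), (np.float64(0.3), -6), (np.float64(0.3), -5), (np.float64(0.0), -6), (np.float64(0.0), -5), (np.float64(0.0), -4)]
```

Contact on both rails (21 N / 25 N, no further travel, lid edges parallel to the rails). I ease the push and plan the arc.

apply_moves(
  deltas=[
    {"travel": [0.0025, 0.002, 0], "delta_rot": [0, 0, 0]},
    {"travel": [0.0025, 0.002, 0], "delta_rot": [0, 0, 0]},
    {"travel": [0, 0, 0], "delta_rot": [0, 0, 0]},
    {"travel": [0, 0, 0], "delta_rot": [0, 0, 0]},
    {"travel": [0, 0, 0], "delta_rot": [0, 0, 0]},
    {"travel": [0, 0, 0], "delta_rot": [0, 0, 0]},
    {"travel": [0, 0, 0], "delta_rot": [0, 0, 0]},
    {"travel": [0, 0, 0], "delta_rot": [0, 0, 0]},
  ],
)

```text
time_s: 12.47
eef_pos: [0.5496, 0.0651, 0.0388]
ee_rot: [[0.02, -1.0, -0.012], [-1.0, -0.02, -0.002], [0.002, 0.012, -1.0]]
force: [-13.0, -12.0, 7.5]
opening: 0.32
```

```bash
cat > plan.py <<'E'
from h import *
k=np.load('corner.npy'); yaw=k[2]; ex=np.array([np.cos(yaw),np.sin(yaw),0]); ey=np.array([-ex[1],ex[0],0]); ez=np.array([0,0,1.])
hinge0=None
def R_of(t):
    xa=-ey; R0=np.c_[xa,np.cross(-ez,xa),-ez]; return Ro.from_rotvec(np.radians(t)*ey).as_matrix()@R0
H=np.array([549.8,0,37])-np.array([-121,0,7])  # hinge x,z; y kept
def C(th):   # commanded TCP (mm, along ex/ez from a fixed base), th lid deg
    f=np.radians(3.31+th); off=3.8-0.8*th/50; r=121.2-off; tilt=20*th/50
    g=H[0]*ex-r*np.cos(f)*ex+(30+r*np.sin(f))*ez
    R=R_of(tilt); return g-3*R[:,2],R
p0,R0=C(0); print('start',p0)
for st in range(4):
    print('call',st)
    for i in range(8):
        p1,R1=C(50*(st*8+i+1)/32); d=(R0.T@(p1-p0)/500).round(4); r=(Ro.from_matrix(R0.T@R1).as_rotvec()/(np.pi/2)).round(4)
        print(d.tolist(),r.tolist()); p0=p0+R0@d*500; R0=R0@Ro.from_rotvec(r*np.pi/2).as_matrix()
E
python3 plan.py; python3 -c "
from h import *
need([.5498,.064,.037],np.load('corner.npy')[2])"
```

```text
start [553.49002446  10.82405611  39.77847285]
call 0
[-0.0, -0.0005, -0.0064] [-0.0069, 0.0, -0.0]
[-0.0, -0.0006, -0.0064] [-0.007, 0.0, -0.0]
[0.0, -0.0006, -0.0064] [-0.0069, 0.0, 0.0]
[-0.0, -0.0008, -0.0063] [-0.007, -0.0, 0.0]
[-0.0, -0.0009, -0.0064] [-0.0069, 0.0, -0.0]
[-0.0, -0.001, -0.0063] [-0.007, 0.0, 0.0]
[-0.0, -0.0011, -0.0063] [-0.0069, 0.0, -0.0]
[0.0, -0.0012, -0.0064] [-0.007, 0.0, -0.0]
call 1
[0.0, -0.0013, -0.0062] [-0.0069, 0.0, -0.0]
[-0.0, -0.0014, -0.0063] [-0.0069, 0.0, -0.0]
[0.0, -0.0015, -0.0063] [-0.007, 0.0, -0.0]
[-0.0, -0.0016, -0.0062] [-0.0069, 0.0, -0.0]
[-0.0, -0.0018, -0.0062] [-0.007, 0.0, -0.0]
[0.0, -0.0018, -0.0062] [-0.0069, 0.0, -0.0]
[0.0, -0.0019, -0.0061] [-0.007, 0.0, -0.0]
[-0.0, -0.002, -0.0062] [-0.0069, 0.0, -0.0]
call 2
[0.0, -0.0021, -0.006] [-0.007, 0.0, -0.0]
[-0.0, -0.0023, -0.0061] [-0.0069, 0.0, -0.0]
[-0.0, -0.0023, -0.006] [-0.0069, 0.0, -0.0]
[-0.0, -0.0024, -0.006] [-0.007, 0.0, -0.0]
[0.0, -0.0025, -0.0059] [-0.0069, 0.0, -0.0]
[-0.0, -0.0026, -0.006] [-0.007, 0.0, -0.0]
[-0.0, -0.0027, -0.0058] [-0.0069, 0.0, -0.0]
[-0.0, -0.0028, -0.0058] [-0.007, 0.0, -0.0]
call 3
[0.0, -0.0029, -0.0058] [-0.0069, 0.0, -0.0]
[0.0, -0.003, -0.0058] [-0.007, 0.0, -0.0]
[0.0, -0.0031, -0.0056] [-0.0069, 0.0, -0.0]
[-0.0, -0.0032, -0.0057] [-0.0069, 0.0, -0.0]
[-0.0, -0.0033, -0.0056] [-0.007, 0.0, -0.0]
[-0.0, -0.0034, -0.0055] [-0.0069, 0.0, -0.0]
[-0.0, -0.0034, -0.0055] [-0.007, 0.0, -0.0]
[-0.0, -0.0036, -0.0054] [-0.0069, 0.0, -0.0]
t 12.47 pos [0.5496 0.0651 0.0388] F [-12.97 -12.03   7.53] M [-1.66  2.1  -0.33] open 0.32 j [-5. 36. 89. -0. 55. 84.]
share travel [ 0.0021 -0.0003 -0.0025] mm [ 1.1 -0.2 -1.2] rot [ 0.0077 -0.0013  0.0003]
```

apply_moves(
  deltas=[
    {"travel": [0.0015, -0.0005, -0.0064], "delta_rot": [-0.0069, 0, 0]},
    {"travel": [0.0015, -0.0006, -0.0064], "delta_rot": [-0.007, 0, 0]},
    {"travel": [0, -0.0006, -0.0064], "delta_rot": [-0.0069, 0, 0]},
    {"travel": [0, -0.0008, -0.0063], "delta_rot": [-0.007, 0, 0]},
    {"travel": [0, -0.0009, -0.0064], "delta_rot": [-0.0069, 0, 0]},
    {"travel": [0, -0.001, -0.0063], "delta_rot": [-0.007, 0, 0]},
    {"travel": [0, -0.0011, -0.0063], "delta_rot": [-0.0069, 0, 0]},
    {"travel": [0, -0.0012, -0.0064], "delta_rot": [-0.007, 0, 0]},
  ],
)

```text
time_s: 13.13
eef_pos: [0.5537, 0.0647, 0.0636]
ee_rot: [[0.02, -0.995, -0.101], [-1.0, -0.02, -0.002], [0.0, 0.101, -0.995]]
force: [-12.4, -3.6, 1.6]
opening: 0.326
```

```bash
python3 -c "
from h import *
need([.5498,.064,.037],np.load('corner.npy')[2],5); lidedges()"
```

```text
t 13.13 pos [0.5537 0.0647 0.0636] F [-12.43  -3.56   1.57] M [-0.42  1.84 -0.25] open 0.326 j [-5. 36. 84. -1. 66. 84.]
share travel [0.0013 0.0026 0.0477] mm [ 0.7  1.3 23.8] rot [ 0.0089 -0.0001  0.0001]
far [(np.float64(5.1), 11), (np.float64(5.4), 11), (np.float64(2.1), 7), (np.float64(4.5), 11), (np.float64(4.5), 12), (np.float64(4.8), 11), (np.float64(4.8), 10), (np.float64(7.8), 7), (np.float64(7.8), 4), (np.float64(6.3), -2)]
left [(np.float64(-3.6), 0), (np.float64(7.8), 0), (np.float64(-7.2), 0), (np.float64(6.3), 0), (np.float64(2.7), 0), (np.float64(4.5), 0), (np.float64(-5.1), 0)]
right [(np.float64(0.6), 16), (np.float64(-3.3), -9), (np.float64(-3.6), -10), (np.float64(-3.6), -9), (np.float64(-5.4), -10), (np.float64(-5.7), -11), (np.float64(-6.0), -11)]
```

apply_moves(
  deltas=[
    {"travel": [0, -0.0013, -0.0062], "delta_rot": [-0.0069, 0, 0]},
    {"travel": [0, -0.0014, -0.0063], "delta_rot": [-0.0069, 0, 0]},
    {"travel": [0, -0.0015, -0.0063], "delta_rot": [-0.007, 0, 0]},
    {"travel": [0, -0.0016, -0.0062], "delta_rot": [-0.0069, 0, 0]},
    {"travel": [0, -0.0018, -0.0062], "delta_rot": [-0.007, 0, 0]},
    {"travel": [0, -0.0018, -0.0062], "delta_rot": [-0.0069, 0, 0]},
    {"travel": [0, -0.0019, -0.0061], "delta_rot": [-0.007, 0, 0]},
    {"travel": [0, -0.002, -0.0062], "delta_rot": [-0.0069, 0, 0]},
  ],
)

```text
time_s: 13.85
eef_pos: [0.5629, 0.065, 0.0876]
ee_rot: [[0.02, -0.982, -0.189], [-1.0, -0.019, -0.004], [0.0, 0.189, -0.982]]
force: [-15.8, -3.4, 4.4]
opening: 0.325
```

```bash
cat >> h.py <<'E'
def lid():
    st=sensors.state(); k=np.load('corner.npy'); g=st['eef_pos']+.003*st['ee_rot'][:,2]
    q=g-np.r_[k[:2],0]; x=q@[np.cos(k[2]),np.sin(k[2]),0]; y=q@[-np.sin(k[2]),np.cos(k[2]),0]
    f=np.arcsin((g[2]-.030)/.1212); print('t',round(st['time_s'],2),'lid by z',np.degrees(f).round(2)-3.31,'by x',np.degrees(np.arccos(np.clip(-(x-.0010)/.1212,-1,1))).round(2)-3.31,'hinge x mm',((x+.1212*np.cos(f))*1e3).round(1),'y',(y*1e3).round(1),'F',st['force'].round(1),'M',st['moment'].round(2),'open',st['opening'].round(3),'v',np.abs(st['joint_velocities']).max().round(2))
E
python3 -c "
from h import *
lid()"
```

```text
Traceback (most recent call last):
  File "h.py", line 60, in lid
    f=np.arcsin((g[2]-.030)/.1212); print('t',round(st['time_s'],2),'lid by z',np.degrees(f).round(2)-3.31,'by x',np.degrees(np.arccos(np.clip(-(x-.0010)/.1212,-1,1))).round(2)-3.31,'hinge x mm',((x+.1212*np.cos(f))*1e3).round(1),'y',(y*1e3).round(1),'F',st['force'].round(1),'M',st['moment'].round(2),'open',st['opening'].round(3),'v',np.abs(st['joint_velocities']).max().round(2))
                                                                                                                                                                                                                                                                                                                     ^^^^^^^^^^^^^^^^^^^
AttributeError: 'float' object has no attribute 'round'
```

apply_moves(
  deltas=[
    {"travel": [0, -0.0021, -0.006], "delta_rot": [-0.007, 0, 0]},
    {"travel": [0, -0.0023, -0.0061], "delta_rot": [-0.0069, 0, 0]},
    {"travel": [0, -0.0023, -0.006], "delta_rot": [-0.0069, 0, 0]},
    {"travel": [0, -0.0024, -0.006], "delta_rot": [-0.007, 0, 0]},
    {"travel": [0, -0.0025, -0.0059], "delta_rot": [-0.0069, 0, 0]},
    {"travel": [0, -0.0026, -0.006], "delta_rot": [-0.007, 0, 0]},
    {"travel": [0, -0.0027, -0.0058], "delta_rot": [-0.0069, 0, 0]},
    {"travel": [0, -0.0028, -0.0058], "delta_rot": [-0.007, 0, 0]},
  ],
)

```text
time_s: 14.52
eef_pos: [0.582, 0.065, 0.1095]
ee_rot: [[0.019, -0.965, -0.262], [-1.0, -0.018, -0.006], [0.001, 0.262, -0.965]]
force: [-0.0, -3.5, -3.6]
opening: 0.326
```

```bash
sed -i "s/st\['opening'\].round(3)/round(st['opening'],3)/" h.py; python3 -c "
from h import *
lid()"
```

```text
t 14.52 lid by z 35.87 by x 38.339999999999996 hinge x mm 4.4 y -59.7 F [-0.  -3.5 -3.6] M [-0.76 -0.03 -0.47] open 0.326 v 15.81
```

apply_moves(
  deltas=[
    {"travel": [0, 0, 0], "delta_rot": [0, 0, 0]},
    {"travel": [0, 0, 0], "delta_rot": [0, 0, 0]},
    {"travel": [0, 0, 0], "delta_rot": [0, 0, 0]},
    {"travel": [0, 0, 0], "delta_rot": [0, 0, 0]},
    {"travel": [0, 0, 0], "delta_rot": [0, 0, 0]},
    {"travel": [0, 0, 0], "delta_rot": [0, 0, 0]},
    {"travel": [0, 0, 0], "delta_rot": [0, 0, 0]},
    {"travel": [0, 0, 0], "delta_rot": [0, 0, 0]},
  ],
)

```text
time_s: 15.18
eef_pos: [0.5826, 0.0651, 0.1101]
ee_rot: [[0.02, -0.966, -0.259], [-1.0, -0.019, -0.006], [0.001, 0.259, -0.966]]
force: [0.5, -5.6, -3.2]
opening: 0.323
```

```bash
python3 -c "
from h import *
lid(); c=shot('scene'); t=shot('top')
a=c['frame'][180:300,280:400,::-1]; d=t['frame'][165:285,225:345,::-1]
cv2.imwrite('pics/lift1.png',cv2.resize(np.hstack([a,d]),None,fx=3.33,fy=3.33,interpolation=2))
print([(l,[(np.round(d['centre'],1),round(d['p'],2)) for d in finder.spot_point(l,c)][:3], proj(c,p)[0].round(1)) for l,p in (('tab',[sensors.state()['eef_pos']+.003*sensors.state()['ee_rot'][:,2]]),('lid_hinge',loc(np.load('corner.npy'),[0,-.06,.03])),('box_far_right',loc(np.load('corner.npy'),[0,-.12,.012])))])"
```

```text
t 15.18 lid by z 36.26 by x 38.769999999999996 hinge x mm 4.5 y -59.6 F [ 0.5 -5.6 -3.2] M [-1.14 -0.15 -0.42] open 0.323 v 0.14
[('tab', [(array([334.7, 214.3]), 0.95), (array([195.5, 217.2]), 0.85), (array([150.9, 233.6]), 0.83)], array([336.1, 212.4])), ('lid_hinge', [(array([117.8, 264.3]), 0.93), (array([235.7, 228.3]), 0.71), (array([357.4, 259.7]), 0.7)], array([358.3, 257. ])), ('box_far_right', [(array([341. , 272.3]), 0.86), (array([225. , 244.7]), 0.86), (array([100.1, 266.1]), 0.86)], array([337.6, 271.9]))]
```

View pics/lift1.png

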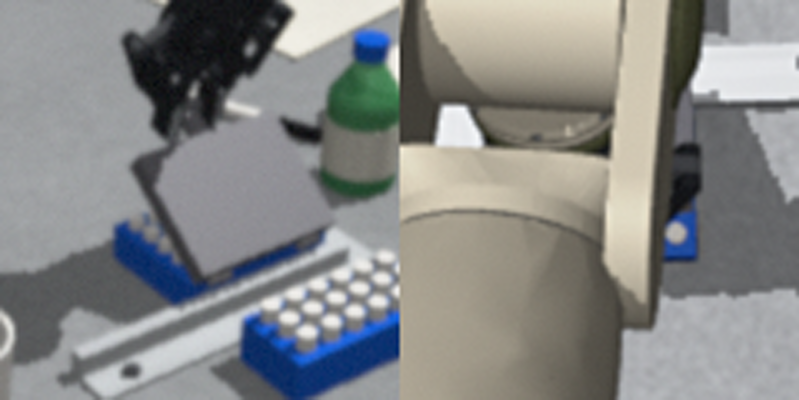

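Lid at about 38°. Left panel: lid raised, tab between the fingers at (185,130), box against the far rail. The bar slipped about 3.5 mm in the pads when the push was relieved. I continue with that offset allowed for.

apply_moves(
  deltas=[
    {"travel": [0.0007, -0.0029, -0.0058], "delta_rot": [-0.007, 0, 0]},
    {"travel": [0.0007, -0.003, -0.0058], "delta_rot": [-0.007, 0, 0]},
    {"travel": [0, -0.0031, -0.0058], "delta_rot": [-0.007, 0, 0]},
    {"travel": [0, -0.0033, -0.0057], "delta_rot": [-0.007, 0, 0]},
    {"travel": [0, -0.0034, -0.0057], "delta_rot": [-0.007, 0, 0]},
    {"travel": [0, -0.0035, -0.0057], "delta_rot": [-0.007, 0, 0]},
    {"travel": [0, -0.0036, -0.0056], "delta_rot": [-0.007, 0, 0]},
    {"travel": [0, -0.0038, -0.0055], "delta_rot": [-0.007, 0, 0]},
  ],
)

```text
time_s: 16.1
eef_pos: [0.6022, 0.0653, 0.1281]
ee_rot: [[0.02, -0.939, -0.344], [-1.0, -0.019, -0.007], [-0.0, 0.344, -0.939]]
force: [-0.5, -0.6, -4.3]
opening: 0.327
```

apply_moves(
  deltas=[
    {"travel": [0, 0, 0], "delta_rot": [0, 0, 0]},
    {"travel": [0, 0, 0], "delta_rot": [0, 0, 0]},
    {"travel": [0, 0, 0], "delta_rot": [0, 0, 0]},
    {"travel": [0, 0, 0], "delta_rot": [0, 0, 0]},
    {"travel": [0, 0, 0], "delta_rot": [0, 0, 0]},
    {"travel": [0, 0, 0], "delta_rot": [0, 0, 0]},
    {"travel": [0, 0, 0], "delta_rot": [0, 0, 0]},
    {"travel": [0, 0, 0], "delta_rot": [0, 0, 0]},
  ],
)

```text
time_s: 16.77
eef_pos: [0.602, 0.0651, 0.1281]
ee_rot: [[0.02, -0.939, -0.343], [-1.0, -0.019, -0.007], [0.0, 0.343, -0.939]]
force: [0.2, -0.1, -4.2]
opening: 0.329
```

```bash
cat >> h.py <<'E'
def lidmodel(th,b,dz=0):
    "top face outline of the lid open by th deg, box pose b"
    t=np.radians(th); P=[]
    for x,y in ((0,60),(0,-60),(-95,-60),(-95,60)):
        X=x*np.cos(t)+17*np.sin(t); Z=-x*np.sin(t)+17*np.cos(t); P.append([.0475+X/1e3,y/1e3,.03+Z/1e3])
    return loc(b,P)
def flush(): k=np.load('corner.npy'); return np.r_[loc(k,[-.0475,-.06,0])[0,:2],k[2]]
E
python3 -c "
from h import *
lid(); c=shot('scene'); st=sensors.state(); R=st['ee_rot']
g=st['eef_pos']+R@[0,.0031,.0015]; print('bar',g, 'lid', np.degrees(np.arctan2(g[2]-.03,.6706-g[0]))-3.31, 'r',np.hypot(g[2]-.03,.6706-g[0]))
b=flush(); BB=BOXT.copy(); BB[:,2]=0; B3=BOXT.copy(); B3[:,2]=.03
k=np.load('corner.npy')
overlay(c,[(lidmodel(50,b),(0,255,0)),(loc(b,BB),(0,255,255)),(loc(b,B3),(255,255,0)),(loc(k,RAIL[:3]),(0,0,255))],(290,180,410,300),5,'lift2.png')
"
```

```text
t 16.77 lid by z 48.489999999999995 by x 50.93 hinge x mm 5.1 y -59.9 F [ 0.2 -0.1 -4.2] M [-0.05 -0.18  0.02] open 0.329 v 0.07
bar [0.59862067 0.06500522 0.12767269] lid 50.3018525534097 r 0.121330042017681
```

View pics/lift2.png

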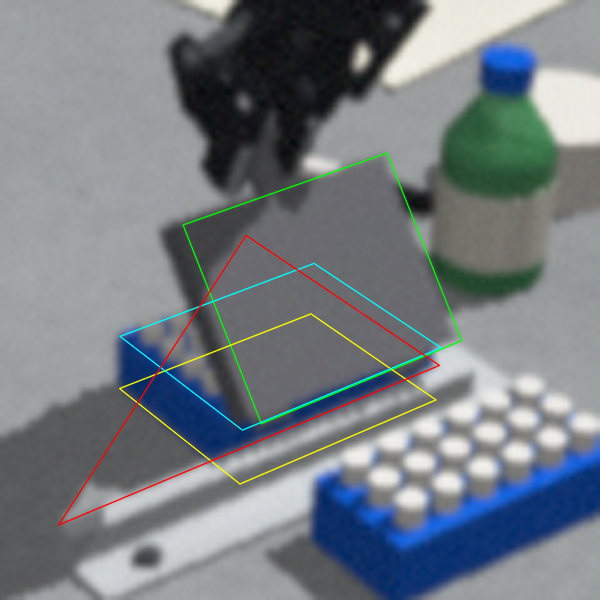

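apply_moves(
  deltas=[
    {"travel": [-0.0004, -0.0012, 0.0008], "delta_rot": [0, 0, 0]},
    {"travel": [0, -0.0013, 0.0008], "delta_rot": [0, 0, 0]},
    {"travel": [0, 0, 0], "delta_rot": [0, 0, 0]},
    {"travel": [0, 0, 0], "delta_rot": [0, 0, 0]},
    {"travel": [0, 0, 0], "delta_rot": [0, 0, 0]},
    {"travel": [0, 0, 0], "delta_rot": [0, 0, 0]},
    {"travel": [0, 0, 0], "delta_rot": [0, 0, 0]},
    {"travel": [0, 0, 0], "delta_rot": [0, 0, 0]},
  ],
)

```text
time_s: 17.48
eef_pos: [0.6026, 0.0651, 0.1273]
ee_rot: [[0.02, -0.939, -0.344], [-1.0, -0.018, -0.007], [0.001, 0.344, -0.939]]
force: [-4.1, -3.9, 2.0]
opening: 0.324
```

Run:
```python
from h import *
from scipy.optimize import least_squares
lid(); st=sensors.state(); g=st['eef_pos']+st['ee_rot']@[0,.0031,.0015]; print('lid', np.degrees(np.arctan2(g[2]-.03,.6706-g[0]))-3.31,'r',np.hypot(g[2]-.03,.6706-g[0]))
c=shot('scene'); t=shot('top'); b=flush()
# lid top face by edges: maximise mean gradient along the outline (right, left sides and far bottom) over angle
g=cv2.GaussianBlur(c['frame'].astype(np.float32).mean(2),(0,0),.8); gx=cv2.Sobel(g,5,1,0);gy=cv2.Sobel(g,5,0,1); G=np.hypot(gx,gy)
def score(th,off=0,offy=0):
    bb=b+[off,offy,0]; P=lidmodel(th,bb); s=[]
    for i,j in ((0,3),(1,2)):
        L=P[i]+(P[j]-P[i])*np.linspace(.1,.97,60)[:,None]; q=proj(c,L).astype(np.float32); s.append(cv2.remap(G,q[:,0],q[:,1],1).mean())
    return s
for th in range(40,61,2): print(th,np.round([max(score(th,o/1e3,y/1e3)[i] for o in (-2,0,2) for y in (-2,0,2)) for i in (0,1)]))
for l in ('box_near_left','box_far_right','box_far_left','lid_hinge','tab','box'):
    for n,cam in (('scene',c),('top',t)):
        q=proj(cam,loc(b,KP[l]))[0]
        for d in finder.spot_point(l,cam):
            e=np.array(d['centre'])-q
            if np.hypot(*e)<12: print(n,l,e.round(1),round(d['p'],2))
overlay(t,[(loc(b,BOXT*[1,1,0]+[0,0,.03]),(0,255,255)),(loc(np.load('corner.npy'),RAIL),(0,0,255))],(225,165,385,285),5,'top2.png')
```

```text
t 17.48 lid by z 47.919999999999995 by x 51.26 hinge x mm 6.6 y -60.0 F [-4.1 -3.9  2. ] M [-0.48  0.71  0.2 ] open 0.324 v 0.07
lid 50.31212405012008 r 0.12043510245769116
40 [ 88. 131.]
42 [105. 113.]
44 [117.  97.]
46 [121.  88.]
48 [121.  88.]
50 [120.  87.]
52 [120.  81.]
54 [119.  71.]
56 [119.  61.]
58 [119.  52.]
60 [118.  43.]
scene box_far_right [-2.   2.5] 0.62
top box_far_right [3.9 4.8] 0.9
scene box_far_left [-5.1  1.1] 0.83
scene lid_hinge [-1.   0.8] 0.95
scene box [-3.3 -1.7] 0.77
scene box [10.4 -2. ] 0.46
```

View pics/top2.png

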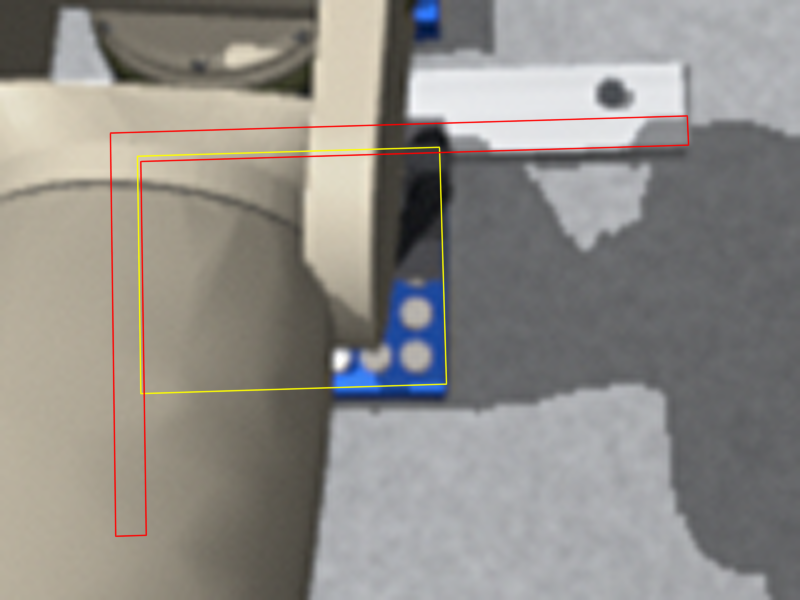

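Run:
```python
from h import *
t=shot('top'); b=flush(); f=t['frame']
for y in (-30,-40,-50):
  for z in (.03,.0): print(y,z,proj(t,loc(b,[-.0475,y/1e3,z]))[0].round(2))
u=int(proj(t,loc(b,[-.0475,-.05,.015]))[0,0])
for v in range(236,250): print(v,f[v,u-4],f[v,u])
v=235; print('right', proj(t,loc(b,[-.035,-.06,.03]))[0].round(2),proj(t,loc(b,[-.035,-.06,0]))[0].round(2),[f[int(proj(t,loc(b,[-.035,-.06,.03]))[0,1]),x].tolist() for x in range(310,320)])
```

```text
-30 0.03 [298.44 241.7 ]
-30 0.0 [299.1  243.51]
-40 0.03 [303.53 241.54]
-40 0.0 [304.05 243.35]
-50 0.03 [308.61 241.39]
-50 0.0 [308.99 243.2 ]
236 [ 62  89 156] [180 176 172]
237 [ 49  81 156] [182 178 173]
238 [ 31  73 156] [168 164 161]
239 [ 28  74 157] [ 95 103 136]
240 [ 32  75 157] [ 35  73 148]
241 [ 33  76 158] [ 37  90 187]
242 [ 31  73 151] [ 50 115 234]
243 [ 20  52 116] [ 25  69 150]
244 [37 48 82] [36 46 79]
245 [82 85 94] [79 83 90]
246 [122 123 125] [119 120 123]
247 [166 168 171] [163 166 168]
248 [176 178 181] [171 174 176]
249 [175 175 180] [173 175 178]
right [313.51 234.93] [313.75 236.92] [[129, 136, 165], [62, 88, 157], [29, 73, 157], [33, 69, 146], [64, 72, 99], [95, 95, 93], [103, 104, 104], [102, 104, 104], [104, 105, 107], [103, 104, 106]]
```

apply_moves(
  deltas=[
    {"travel": [0, -0.0012, 0.0008], "delta_rot": [0, 0, 0]},
    {"travel": [0, -0.0013, 0.0008], "delta_rot": [0, 0, 0]},
    {"travel": [0, 0, 0], "delta_rot": [0, 0, 0]},
    {"travel": [0, 0, 0], "delta_rot": [0, 0, 0]},
    {"travel": [0, 0, 0], "delta_rot": [0, 0, 0]},
    {"travel": [0, 0, 0], "delta_rot": [0, 0, 0]},
    {"travel": [0, 0, 0], "delta_rot": [0, 0, 0]},
    {"travel": [0, 0, 0], "delta_rot": [0, 0, 0]},
  ],
)

```text
time_s: 18.9
eef_pos: [0.6028, 0.065, 0.1269]
ee_rot: [[0.02, -0.938, -0.345], [-1.0, -0.018, -0.008], [0.001, 0.345, -0.938]]
force: [-8.3, -3.7, 6.8]
opening: 0.326
```

```bash
cat >> h.py <<'E'
def nearedge():
    t=shot('top'); b=flush(); f=t['frame'].astype(float); bl=f[:,:,2]-f[:,:,0]
    e=[]
    for u in range(300,311):
        v=bl[240:249,u]; j=np.where((v[:-1]>50)&(v[1:]<=50))[0][-1]; e.append(240+j+(v[j]-50)/(v[j]-v[j+1]))
    print('near bottom edge row',np.mean(e).round(3),np.std(e).round(3),'slope',np.polyfit(range(len(e)),e,1)[0].round(4))
E
python3 -c "
from h import *
lid(); st=sensors.state(); g=st['eef_pos']+st['ee_rot']@[0,.0031,.0015]; print(st['eef_pos'],'lid', np.degrees(np.arctan2(g[2]-.03,.6706-g[0]))-3.31,'r',np.hypot(g[2]-.03,.6706-g[0])); nearedge()"
```

```text
t 18.9 lid by z 47.62 by x 51.37 hinge x mm 7.3 y -60.1 F [-8.3 -3.7  6.8] M [-0.49  1.71  0.27] open 0.326 v 0.05
[0.60279091 0.06497952 0.12691542] lid 50.277635444664256 r 0.12000771621685959
near bottom edge row 243.645 0.079 slope 0.0079
```

Run:
```python
from h import *
t=shot('top'); b=flush(); f=t['frame'].astype(float); bl=f[:,:,2]-f[:,:,0]
def xing(v,thr):
    j=np.where((v[:-1]>thr)&(v[1:]<=thr))[0]; j=j[-1]; return j+(v[j]-thr)/(v[j]-v[j+1])
print('bottom',[(u,round(240+xing(bl[240:249,u],50),2)) for u in range(293,314)])
print('right',[(v,round(308+xing(bl[v,308:320],60),2)) for v in range(206,242,2) if bl[v,308:314].max()>80])
for x in (-.0475,-.02,.0,.02): print(x,proj(t,loc(b,[x,-.06,.03]))[0].round(2),proj(t,loc(b,[x,-.06,.0]))[0].round(2))
im=cv2.resize(t['frame'][195:255,280:340,::-1],None,fx=10,fy=10,interpolation=cv2.INTER_CUBIC); cv2.imwrite('pics/edge.png',im)
```

```text
bottom [(293, np.float64(243.74)), (294, np.float64(243.71)), (295, np.float64(243.69)), (296, np.float64(243.69)), (297, np.float64(243.68)), (298, np.float64(243.69)), (299, np.float64(243.7)), (300, np.float64(243.7)), (301, np.float64(243.7)), (302, np.float64(243.62)), (303, np.float64(243.52)), (304, np.float64(243.44)), (305, np.float64(243.57)), (306, np.float64(243.7)), (307, np.float64(243.7)), (308, np.float64(243.69)), (309, np.float64(243.69)), (310, np.float64(243.7)), (311, np.float64(243.72)), (312, np.float64(243.73)), (313, np.float64(243.64))]
right [(222, np.float64(313.72)), (224, np.float64(313.67)), (226, np.float64(313.68)), (228, np.float64(313.68)), (230, np.float64(313.7)), (232, np.float64(313.69)), (234, np.float64(313.76)), (236, np.float64(313.79)), (238, np.float64(313.8)), (240, np.float64(313.77))]
-0.0475 [313.7  241.23] [313.93 243.05]
-0.02 [313.29 227.4 ] [313.53 229.6 ]
0.0 [313.  217.4] [313.24 219.89]
0.02 [312.7  207.45] [312.96 210.21]
```

View pics/edge.png

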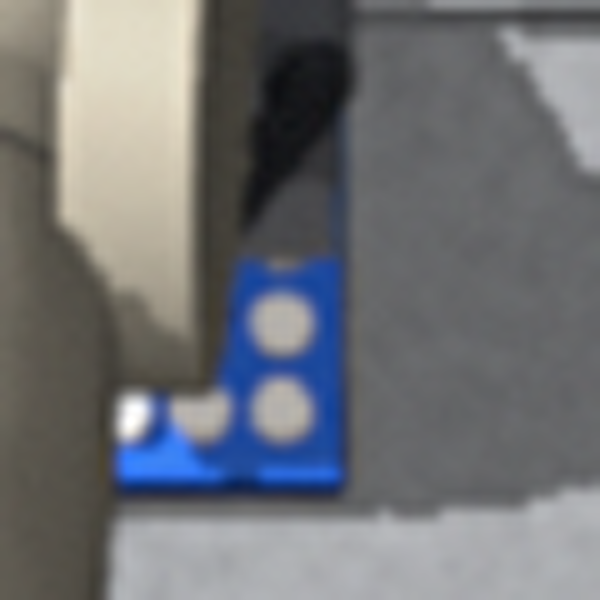

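The crop shows the near-right corner of the base at (345,490). Its near edge looks level, while the rail slopes about 1°. I check squareness with the same measure on both.

Run:
```python
from h import *
t=shot('top'); f=t['frame'].astype(float); g=f.mean(2)
def xing(v,thr):
    j=np.where((v[:-1]>thr)&(v[1:]<=thr))[0][0]; return j+(v[j]-thr)/(v[j]-v[j+1])
print('rail',[(u,round(188+float(xing(g[188:204,u],130)),2)) for u in range(322,352,2)])
print(g[190:200,330].round(),g[190:200,345].round())
k0=cv2.imread('pics/top0.png').astype(float).mean(2)
print('rail t0',[(u,round(188+float(xing(k0[188:204,u],140)),2)) for u in range(262,358,3)])
for u in (294,298,308,312): print(u,f[239:248,u,2].round().tolist())
```

```text
rail [(322, 194.59), (324, 195.18), (326, 195.18), (328, 195.19), (330, 195.15), (332, 194.96), (334, 194.91), (336, 194.92), (338, 194.92), (340, 194.93), (342, 194.72), (344, 194.69), (346, 194.69), (348, 194.65), (350, 194.08)]
[228. 228. 229. 232. 224. 139.  77. 109. 149. 130.] [226. 227. 229. 229. 189. 104.  75. 123. 176. 183.]
rail t0 [(262, 196.75), (265, 196.74), (268, 196.54), (271, 196.48), (274, 196.48), (277, 196.26), (280, 196.18), (283, 196.19), (286, 196.14), (289, 195.87), (292, 195.88), (295, 195.86), (298, 195.73), (301, 195.73), (304, 195.68), (307, 195.47), (310, 195.44), (313, 195.42), (316, 195.14), (319, 195.14), (322, 195.12), (325, 194.82), (328, 194.8), (331, 194.77), (334, 194.66), (337, 194.66), (340, 194.66), (343, 194.38), (346, 194.4), (349, 194.35), (352, 194.07), (355, 194.09)]
294 [177.0, 239.0, 247.0, 235.0, 129.0, 73.0, 97.0, 123.0, 168.0]
298 [235.0, 241.0, 245.0, 235.0, 128.0, 73.0, 96.0, 125.0, 175.0]
308 [144.0, 150.0, 180.0, 217.0, 129.0, 73.0, 97.0, 124.0, 169.0]
312 [157.0, 156.0, 181.0, 217.0, 129.0, 71.0, 94.0, 120.0, 169.0]
```

The box sits about 1.3° clockwise of the corner: the near edge is level while the rail slopes 1.1°. I will lower the lid, release, square the box with both open fingers on its near face and push its right side, then regrasp and lift.

```bash
cat > plan2.py <<'E'
import sys
from h import *
k=np.load('corner.npy'); yaw=k[2]; ex=np.array([np.cos(yaw),np.sin(yaw),0]); ey=np.array([-ex[1],ex[0],0]); ez=np.array([0,0,1.])
def R_of(t):
    xa=-ey; R0=np.c_[xa,np.cross(-ez,xa),-ez]; return Ro.from_rotvec(np.radians(t)*ey).as_matrix()@R0
def arc(th0,th1,off0,off1,tilt0,tilt1,bar,n):
    "rows; off = radial offset inward (mm); bar = bar position in tool frame (mm)"
    def C(s):
        f=np.radians(3.31+th0+s*(th1-th0)); r=121.2-(off0+s*(off1-off0)); R=R_of(tilt0+s*(tilt1-tilt0))
        return -r*np.cos(f)*ex+r*np.sin(f)*ez-R@np.array(bar),R
    p0,R0=C(0)
    for i in range(n):
        p1,R1=C((i+1)/n); d=(R0.T@(p1-p0)/500).round(4); r=(Ro.from_matrix(R0.T@R1).as_rotvec()/(np.pi/2)).round(4)
        print(f'[{d[1]:.4f}, {d[2]:.4f}] rot {r[0]:.4f}'); p0=p0+R0@d*500; R0=R0@Ro.from_rotvec(r*np.pi/2).as_matrix()
E
python3 -c "
from plan2 import *
arc(50.3,0,2.5,0.5,20.1,0,(0,3.3,1.5),24)"
```

```text
[0.0048, 0.0071] rot 0.0093
[0.0047, 0.0073] rot 0.0093
[0.0046, 0.0074] rot 0.0093
[0.0043, 0.0074] rot 0.0093
[0.0042, 0.0076] rot 0.0093
[0.0041, 0.0076] rot 0.0093
[0.0039, 0.0078] rot 0.0093
[0.0036, 0.0078] rot 0.0093
[0.0036, 0.0079] rot 0.0094
[0.0033, 0.0080] rot 0.0093
[0.0032, 0.0081] rot 0.0093
[0.0030, 0.0081] rot 0.0093
[0.0028, 0.0083] rot 0.0093
[0.0027, 0.0082] rot 0.0093
[0.0024, 0.0084] rot 0.0093
[0.0023, 0.0084] rot 0.0093
[0.0021, 0.0084] rot 0.0093
[0.0019, 0.0085] rot 0.0093
[0.0017, 0.0086] rot 0.0093
[0.0015, 0.0085] rot 0.0093
[0.0013, 0.0087] rot 0.0093
[0.0011, 0.0086] rot 0.0093
[0.0010, 0.0087] rot 0.0093
[0.0007, 0.0087] rot 0.0093
```

apply_moves(
  deltas=[
    {"travel": [0.0006, 0.0048, 0.0071], "delta_rot": [0.0093, 0, 0]},
    {"travel": [0, 0.0047, 0.0073], "delta_rot": [0.0093, 0, 0]},
    {"travel": [0, 0.0046, 0.0074], "delta_rot": [0.0093, 0, 0]},
    {"travel": [0, 0.0043, 0.0074], "delta_rot": [0.0093, 0, 0]},
    {"travel": [0, 0.0042, 0.0076], "delta_rot": [0.0093, 0, 0]},
    {"travel": [0, 0.0041, 0.0076], "delta_rot": [0.0093, 0, 0]},
    {"travel": [0, 0.0039, 0.0078], "delta_rot": [0.0093, 0, 0]},
    {"travel": [0, 0.0036, 0.0078], "delta_rot": [0.0093, 0, 0]},
  ],
)

```text
time_s: 19.72
eef_pos: [0.578, 0.0649, 0.1026]
ee_rot: [[0.02, -0.973, -0.231], [-1.0, -0.02, -0.004], [-0.0, 0.231, -0.973]]
force: [-5.5, 1.4, 2.0]
opening: 0.326
```

apply_moves(
  deltas=[
    {"travel": [0, 0.0036, 0.0079], "delta_rot": [0.0093, 0, 0]},
    {"travel": [0, 0.0033, 0.008], "delta_rot": [0.0093, 0, 0]},
    {"travel": [0, 0.0032, 0.0081], "delta_rot": [0.0093, 0, 0]},
    {"travel": [0, 0.003, 0.0081], "delta_rot": [0.0093, 0, 0]},
    {"travel": [0, 0.0028, 0.0083], "delta_rot": [0.0093, 0, 0]},
    {"travel": [0, 0.0027, 0.0082], "delta_rot": [0.0093, 0, 0]},
    {"travel": [0, 0.0024, 0.0084], "delta_rot": [0.0093, 0, 0]},
    {"travel": [0, 0.0023, 0.0084], "delta_rot": [0.0093, 0, 0]},
  ],
)

```text
time_s: 20.38
eef_pos: [0.5616, 0.0646, 0.0725]
ee_rot: [[0.02, -0.993, -0.114], [-1.0, -0.02, -0.002], [-0.0, 0.114, -0.993]]
force: [-2.0, 0.7, 0.5]
opening: 0.324
```

apply_moves(
  deltas=[
    {"travel": [0, 0.0021, 0.0084], "delta_rot": [0.0093, 0, 0]},
    {"travel": [0, 0.0019, 0.0085], "delta_rot": [0.0093, 0, 0]},
    {"travel": [0, 0.0017, 0.0086], "delta_rot": [0.0093, 0, 0]},
    {"travel": [0, 0.0015, 0.0085], "delta_rot": [0.0093, 0, 0]},
    {"travel": [0, 0.0013, 0.0087], "delta_rot": [0.0093, 0, 0]},
    {"travel": [0, 0.0011, 0.0086], "delta_rot": [0.0093, 0, 0]},
    {"travel": [0, 0.001, 0.0084], "delta_rot": [0.0093, 0, 0]},
    {"travel": [0, 0.0007, 0.008], "delta_rot": [0.0093, 0, 0]},
  ],
)

```text
time_s: 21.05
eef_pos: [0.5546, 0.0645, 0.0395]
ee_rot: [[0.02, -1.0, 0.005], [-1.0, -0.02, 0.001], [-0.001, -0.005, -1.0]]
force: [-1.6, 2.6, 7.7]
opening: 0.327
```

```bash
python3 -c "
from h import *
lid(); k=np.load('corner.npy'); need(loc(k,[-.121,-.060,.037])[0],k[2])
t=shot('top'); f=t['frame'].astype(float)
bl=f[:,:,2]-f[:,:,0]
for u in (296,304,312): print(u,f[190:200,u].mean(1).round().tolist())
"
```

```text
t 21.05 lid by z -0.2200000000000002 by x 11.36 hinge x mm 4.8 y -59.6 F [-1.6  2.6  7.7] M [0.35 0.08 0.22] open 0.327 v 20.29
t 21.05 pos [0.5546 0.0645 0.0395] F [-1.64  2.59  7.7 ] M [0.35 0.08 0.22] open 0.327 j [-6. 36. 89.  0. 54. 83.]
share travel [ 0.0009  0.0095 -0.001 ] mm [ 0.4  4.7 -0.5] rot [-0.003   0.0003  0.0004]
296 [232.0, 233.0, 234.0, 231.0, 188.0, 144.0, 138.0, 140.0, 139.0, 139.0]
304 [231.0, 234.0, 228.0, 176.0, 149.0, 139.0, 137.0, 140.0, 140.0, 138.0]
312 [230.0, 231.0, 233.0, 228.0, 176.0, 139.0, 138.0, 140.0, 141.0, 140.0]
```

apply_moves(
  deltas=[
    {"travel": [0, 0, 0], "delta_rot": [0, 0, 0]},
    {"travel": [0, 0, 0], "delta_rot": [0, 0, 0]},
    {"travel": [0, 0, 0], "delta_rot": [0, 0, 0]},
    {"travel": [0, 0, 0], "delta_rot": [0, 0, 0]},
    {"travel": [0, 0, 0], "delta_rot": [0, 0, 0]},
    {"travel": [0, 0, 0], "delta_rot": [0, 0, 0]},
    {"travel": [0, 0, 0.009], "delta_rot": [0, 0, 0]},
    {"travel": [0, 0, 0.01], "delta_rot": [0, 0, 0]},
  ],
  gripper=1,
)

```text
time_s: 21.77
eef_pos: [0.5537, 0.064, 0.0291]
ee_rot: [[0.02, -1.0, 0.001], [-1.0, -0.02, -0.0], [0.0, -0.001, -1.0]]
force: [-0.0, -0.1, -0.8]
opening: 1.002
```

apply_moves(
  deltas=[
    {"travel": [0, -0.004, 0], "delta_rot": [0, 0, 0]},
    {"travel": [0, -0.004, 0], "delta_rot": [0, 0, 0]},
    {"travel": [0, -0.004, 0], "delta_rot": [0, 0, 0]},
    {"travel": [0, -0.003, 0], "delta_rot": [0, 0, 0]},
    {"travel": [0, -0.002, 0], "delta_rot": [0, 0, 0]},
    {"travel": [0, -0.002, 0], "delta_rot": [0, 0, 0]},
    {"travel": [0, 0, 0], "delta_rot": [0, 0, 0]},
    {"travel": [0, 0, 0], "delta_rot": [0, 0, 0]},
  ],
)

```text
time_s: 22.43
eef_pos: [0.5625, 0.0641, 0.0291]
ee_rot: [[0.02, -1.0, -0.001], [-1.0, -0.02, -0.0], [0.0, 0.001, -1.0]]
force: [-4.9, -1.9, 1.1]
opening: 1.003
```

apply_moves(
  deltas=[
    {"travel": [0, -0.002, 0], "delta_rot": [0, 0, 0]},
    {"travel": [0, -0.002, 0], "delta_rot": [0, 0, 0]},
    {"travel": [0, -0.002, 0], "delta_rot": [0, 0, 0]},
    {"travel": [0, -0.002, 0], "delta_rot": [0, 0, 0]},
    {"travel": [0, 0, 0], "delta_rot": [0, 0, 0]},
    {"travel": [0, 0, 0], "delta_rot": [0, 0, 0]},
    {"travel": [0, 0, 0], "delta_rot": [0, 0, 0]},
    {"travel": [0, 0, 0], "delta_rot": [0, 0, 0]},
  ],
)

```text
time_s: 23.1
eef_pos: [0.5644, 0.064, 0.0287]
ee_rot: [[0.019, -1.0, -0.006], [-1.0, -0.019, -0.0], [0.0, 0.006, -1.0]]
force: [-13.9, -4.7, 4.9]
opening: 1.004
```

```bash
cat >> h.py <<'E'
def xing(v,thr):
    j=np.where((v[:-1]>thr)&(v[1:]<=thr))[0]; return float(j[-1]+(v[j[-1]]-thr)/(v[j[-1]]-v[j[-1]+1])) if len(j) else np.nan
def lidline():
    "far edge of the shut lid vs rail white, right edge; rows"
    t=shot('top'); g=t['frame'].astype(float).mean(2); u=np.arange(262,312)
    e=np.array([188+xing(g[188:199,a],185) for a in u]); ok=~np.isnan(e)
    m=ok&(np.abs(e-np.nanmedian(e))<1.2); print('far edge slope',np.polyfit(u[m],e[m],1).round(4),m.sum(),'rail slope -0.0285'); print(e.round(2).tolist())
    print('right',[round(306+xing(-g[a,306:320],-145),2) for a in range(196,214,2)])
E
python3 -c "
from h import *
k=np.load('corner.npy'); need(loc(k,[-.121,-.060,.037])[0],k[2]); lidline()"
```

```text
t 23.1 pos [0.5644 0.064  0.0287] F [-13.92  -4.69   4.88] M [-0.86  1.84 -0.71] open 1.004 j [-5. 38. 87. -0. 55. 83.]
share travel [-0.0006  0.0292 -0.0224] mm [ -0.3  14.6 -11.2] rot [ 0.0039 -0.0001 -0.0004]
far edge slope [-2.03000e-02  1.98832e+02] 45 rail slope -0.0285
[192.92, 192.95, 192.88, 192.56, 192.32, 192.74, 193.65, 193.74, 193.71, 193.72, 193.71, 193.66, 193.57, 193.51, 193.52, 193.52, 193.51, 193.51, 193.53, 193.47, 193.32, 193.25, 193.25, 193.25, 193.23, 193.26, 193.23, 193.23, 193.22, 193.2, 192.97, 192.9, 192.89, 192.89, 192.89, 192.86, 192.68, 192.08, 191.91, 191.84, 191.52, 191.35, 191.32, 191.31, 191.4, 191.94, 192.59, 192.68, 192.64, 192.48]
right [nan, nan, nan, nan, nan, nan, nan, nan, nan]
```

apply_moves(
  deltas=[
    {"travel": [0, -0.002, 0], "delta_rot": [0, 0, 0]},
    {"travel": [0, -0.002, 0], "delta_rot": [0, 0, 0]},
    {"travel": [0, 0, 0], "delta_rot": [0, 0, 0]},
    {"travel": [0, 0, 0], "delta_rot": [0, 0, 0]},
    {"travel": [0, 0, 0], "delta_rot": [0, 0, 0]},
    {"travel": [0, 0, 0], "delta_rot": [0, 0, 0]},
    {"travel": [0, 0, 0], "delta_rot": [0, 0, 0]},
    {"travel": [0, 0, 0], "delta_rot": [0, 0, 0]},
  ],
)

```text
time_s: 23.82
eef_pos: [0.5644, 0.064, 0.0283]
ee_rot: [[0.019, -1.0, -0.011], [-1.0, -0.019, -0.0], [-0.0, 0.011, -1.0]]
force: [-21.5, -6.2, 7.0]
opening: 1.0
```

```bash
python3 -c "
from h import *
lidline()
t=shot('top'); g=t['frame'].astype(float).mean(2)
print('left',[(v,g[v,248:258].round().tolist()) for v in (200,206)])
print('right',[(v,g[v,306:318].round().tolist()) for v in (200,208)])
b=flush(); print(proj(t,loc(b,BOXT[:2])))
"
```

```text
far edge slope [-1.350000e-02  1.970132e+02] 42 rail slope -0.0285
[192.91, 192.96, 192.92, 192.6, 192.34, 192.77, 193.64, 193.73, 193.72, 193.71, 193.7, 193.72, 193.68, 193.56, 193.54, 193.53, 193.51, 193.52, 193.53, 193.52, 193.51, 193.48, 193.31, 193.25, 193.23, 193.25, 193.23, 193.23, 193.24, 193.25, 193.25, 193.19, 192.97, 192.89, 192.88, 192.87, 192.71, 192.08, 191.93, 191.88, 191.55, 191.34, 191.35, 191.35, 191.38, 191.94, 192.59, 192.68, 192.67, 192.6]
right [nan, nan, nan, nan, nan, nan, nan, nan, nan]
left [(200, [124.0, 127.0, 130.0, 136.0, 116.0, 110.0, 113.0, 112.0, 110.0, 112.0]), (206, [163.0, 163.0, 162.0, 162.0, 162.0, 161.0, 161.0, 162.0, 159.0, 159.0])]
right [(200, [137.0, 137.0, 142.0, 143.0, 142.0, 142.0, 137.0, 110.0, 101.0, 101.0, 100.0, 102.0]), (208, [160.0, 159.0, 159.0, 160.0, 160.0, 159.0, 141.0, 76.0, 48.0, 86.0, 102.0, 106.0])]
[[250.71028826 193.81694701]
 [312.14195109 191.98665625]]
```

apply_moves(
  deltas=[
    {"travel": [0, 0.03, 0], "delta_rot": [0, 0, 0]},
    {"travel": [0, 0.032, 0], "delta_rot": [0, 0, 0]},
    {"travel": [0, 0.032, 0], "delta_rot": [0, 0, 0]},
    {"travel": [0, 0, 0], "delta_rot": [0, 0, 0]},
    {"travel": [0.03, 0, 0], "delta_rot": [0, 0, 0]},
    {"travel": [0.05, 0, 0], "delta_rot": [0, 0, 0]},
    {"travel": [0.05, 0, 0], "delta_rot": [0, 0, 0]},
    {"travel": [0.05, 0, 0], "delta_rot": [0, 0, 0]},
  ],
)

```text
time_s: 24.58
eef_pos: [0.5252, -0.0277, 0.0295]
ee_rot: [[0.021, -1.0, 0.003], [-1.0, -0.021, -0.001], [0.001, -0.003, -1.0]]
force: [1.5, 0.6, -0.1]
opening: 0.997
```

apply_moves(
  deltas=[
    {"travel": [0, 0, 0], "delta_rot": [0, 0, 0]},
    {"travel": [0, 0, 0], "delta_rot": [0, 0, 0]},
    {"travel": [0, 0, 0], "delta_rot": [0, 0, 0]},
    {"travel": [0, 0, 0], "delta_rot": [0, 0, 0]},
    {"travel": [0, 0, 0], "delta_rot": [0, 0, 0]},
    {"travel": [0, 0, 0], "delta_rot": [0, 0, 0]},
    {"travel": [0, -0.02, 0], "delta_rot": [0, 0, 0]},
    {"travel": [0, -0.04, 0], "delta_rot": [0, 0, 0]},
  ],
  gripper=0,
)

```text
time_s: 25.25
eef_pos: [0.5528, -0.0253, 0.0292]
ee_rot: [[0.02, -1.0, -0.001], [-1.0, -0.02, 0.001], [-0.001, 0.001, -1.0]]
force: [0.7, -0.7, 0.6]
opening: -0.0
```

```bash
python3 -c "
from h import *
k=np.load('corner.npy'); need(loc(k,[-.0475,-.150,.026])[0],k[2]); lidline()"
```

```text
t 25.25 pos [ 0.5528 -0.0253  0.0292] F [ 0.66 -0.71  0.6 ] M [ 0.01 -0.01 -0.02] open -0.0 j [-15.  37.  90.   0.  53.  74.]
share travel [ 0.0015 -0.1446  0.0003] mm [  0.8 -72.3   0.1] rot [0.0009 0.0004 0.0005]
far edge slope [-2.200000e-02  1.992694e+02] 45 rail slope -0.0285
[192.9, 192.92, 192.89, 192.55, 192.35, 192.77, 193.65, 193.73, 193.72, 193.69, 193.56, 193.52, 193.52, 193.51, 193.53, 193.52, 193.52, 193.48, 193.33, 193.26, 193.28, 193.26, 193.26, 193.27, 193.24, 193.26, 193.25, 193.18, 192.98, 192.92, 192.89, 192.89, 192.9, 192.89, 192.91, 192.9, 192.67, 192.04, 191.89, 191.85, 191.53, 191.35, 191.34, 191.37, 191.43, 191.85, 192.39, 192.49, 192.47, 192.45]
right [nan, nan, nan, nan, nan, nan, nan, 311.62, 310.15]
```

apply_moves(
  deltas=[
    {"travel": [0, -0.024, 0], "delta_rot": [0, 0, 0]},
    {"travel": [0, -0.024, 0], "delta_rot": [0, 0, 0]},
    {"travel": [0, -0.024, 0], "delta_rot": [0, 0, 0]},
    {"travel": [0, -0.024, 0], "delta_rot": [0, 0, 0]},
    {"travel": [0, -0.024, 0], "delta_rot": [0, 0, 0]},
    {"travel": [0, -0.024, 0], "delta_rot": [0, 0, 0]},
    {"travel": [0, 0, 0], "delta_rot": [0, 0, 0]},
    {"travel": [-0.01, 0, 0], "delta_rot": [0, 0, 0]},
  ],
)

```text
time_s: 25.97
eef_pos: [0.6257, -0.0196, 0.029]
ee_rot: [[0.02, -1.0, 0.001], [-1.0, -0.02, -0.0], [0.0, -0.001, -1.0]]
force: [0.3, -0.6, 0.2]
opening: 0.0
```

apply_moves(
  deltas=[
    {"travel": [-0.004, 0, 0], "delta_rot": [0, 0, 0]},
    {"travel": [-0.004, 0, 0], "delta_rot": [0, 0, 0]},
    {"travel": [-0.004, 0, 0], "delta_rot": [0, 0, 0]},
    {"travel": [-0.003, 0, 0], "delta_rot": [0, 0, 0]},
    {"travel": [-0.003, 0, 0], "delta_rot": [0, 0, 0]},
    {"travel": [-0.003, 0, 0], "delta_rot": [0, 0, 0]},
    {"travel": [0, 0, 0], "delta_rot": [0, 0, 0]},
    {"travel": [0, 0, 0], "delta_rot": [0, 0, 0]},
  ],
)

```text
time_s: 26.63
eef_pos: [0.6258, -0.0104, 0.03]
ee_rot: [[0.019, -1.0, 0.002], [-1.0, -0.019, -0.002], [0.002, -0.002, -1.0]]
force: [-2.3, -7.5, 4.1]
opening: 0.0
```

apply_moves(
  deltas=[
    {"travel": [-0.002, 0, 0], "delta_rot": [0, 0, 0]},
    {"travel": [-0.002, 0, 0], "delta_rot": [0, 0, 0]},
    {"travel": [0, 0, 0], "delta_rot": [0, 0, 0]},
    {"travel": [0, 0, 0], "delta_rot": [0, 0, 0]},
    {"travel": [0, 0, 0], "delta_rot": [0, 0, 0]},
    {"travel": [0, 0, 0], "delta_rot": [0, 0, 0]},
    {"travel": [0, 0, 0], "delta_rot": [0, 0, 0]},
    {"travel": [0, 0, 0], "delta_rot": [0, 0, 0]},
  ],
)

```text
time_s: 27.3
eef_pos: [0.6259, -0.009, 0.0302]
ee_rot: [[0.019, -1.0, 0.002], [-1.0, -0.019, -0.003], [0.003, -0.002, -1.0]]
force: [-2.2, -11.6, 4.2]
opening: -0.002
```

apply_moves(
  deltas=[
    {"travel": [-0.002, 0, 0], "delta_rot": [0, 0, 0]},
    {"travel": [-0.001, 0, 0], "delta_rot": [0, 0, 0]},
    {"travel": [0, 0, 0], "delta_rot": [0, 0, 0]},
    {"travel": [0, 0, 0], "delta_rot": [0, 0, 0]},
    {"travel": [0, 0, 0], "delta_rot": [0, 0, 0]},
    {"travel": [0, 0, 0], "delta_rot": [0, 0, 0]},
    {"travel": [0, 0, 0], "delta_rot": [0, 0, 0]},
    {"travel": [0, 0, 0], "delta_rot": [0, 0, 0]},
  ],
)

```text
time_s: 27.97
eef_pos: [0.626, -0.0083, 0.0304]
ee_rot: [[0.019, -1.0, 0.003], [-1.0, -0.019, -0.004], [0.004, -0.003, -1.0]]
force: [-2.2, -14.1, 5.2]
opening: 0.003
```

apply_moves(
  deltas=[
    {"travel": [-0.002, 0, 0], "delta_rot": [0, 0, 0]},
    {"travel": [-0.002, 0, 0], "delta_rot": [0, 0, 0]},
    {"travel": [0, 0, 0], "delta_rot": [0, 0, 0]},
    {"travel": [0, 0, 0], "delta_rot": [0, 0, 0]},
    {"travel": [0, 0, 0], "delta_rot": [0, 0, 0]},
    {"travel": [0, 0, 0], "delta_rot": [0, 0, 0]},
    {"travel": [0, 0, 0], "delta_rot": [0, 0, 0]},
    {"travel": [0, 0, 0], "delta_rot": [0, 0, 0]},
  ],
)

```text
time_s: 28.63
eef_pos: [0.626, -0.0079, 0.0305]
ee_rot: [[0.019, -1.0, 0.003], [-1.0, -0.019, -0.006], [0.006, -0.003, -1.0]]
force: [-3.7, -22.2, 5.8]
opening: 0.002
```

```bash
python3 -c "
from h import *
k=np.load('corner.npy'); need(loc(k,[-.0475,-.135,.027])[0],k[2]); lidline()
t=shot('top'); g=t['frame'].astype(float).mean(2)
for v in range(196,240,6): print(v,'L',g[v,246:256].round().tolist(),'R',g[v,306:316].round().tolist())
im=cv2.resize(t['frame'][165:285,225:345,::-1],None,fx=5,fy=5,interpolation=cv2.INTER_CUBIC); cv2.imwrite('pics/ypush.png',im)"
```

```text
t 28.63 pos [ 0.626  -0.0079  0.0305] F [ -3.67 -22.2    5.76] M [-2.92  0.47  0.1 ] open 0.002 j [-11.  42.  77.  -0.  60.  78.]
share travel [0.0033 0.0025 0.001 ] mm [1.7 1.3 0.5] rot [-0.0016 -0.0041 -0.0005]
far edge slope [2.300000e-02 1.869772e+02] 10 rail slope -0.0285
[192.91, 192.92, 192.87, 192.53, 192.56, 193.32, 193.64, 193.73, 193.53, nan, nan, nan, nan, nan, nan, nan, nan, nan, nan, nan, nan, nan, nan, nan, nan, nan, nan, nan, nan, nan, nan, nan, nan, 188.13, 191.65, 193.62, 196.28, 196.41, 197.17, nan, 198.0, 198.0, 198.0, 198.0, nan, nan, nan, nan, nan, nan]
right [nan, nan, nan, nan, nan, nan, nan, 314.4, nan]
196 L [234.0, 236.0, 235.0, 236.0, 234.0, 201.0, 150.0, 138.0, 140.0, 139.0] R [191.0, 192.0, 191.0, 192.0, 193.0, 193.0, 193.0, 195.0, 194.0, 195.0]
202 L [234.0, 236.0, 235.0, 237.0, 236.0, 202.0, 152.0, 141.0, 142.0, 144.0] R [174.0, 175.0, 175.0, 176.0, 177.0, 178.0, 177.0, 178.0, 180.0, 180.0]
208 L [232.0, 235.0, 236.0, 237.0, 235.0, 202.0, 152.0, 140.0, 143.0, 143.0] R [148.0, 150.0, 151.0, 151.0, 152.0, 152.0, 153.0, 155.0, 155.0, 157.0]
214 L [234.0, 235.0, 236.0, 236.0, 237.0, 220.0, 160.0, 140.0, 141.0, 143.0] R [79.0, 79.0, 77.0, 81.0, 89.0, 96.0, 106.0, 115.0, 116.0, 117.0]
220 L [234.0, 236.0, 237.0, 238.0, 237.0, 221.0, 161.0, 140.0, 143.0, 144.0] R [146.0, 148.0, 152.0, 157.0, 158.0, 158.0, 156.0, 157.0, 154.0, 146.0]
226 L [233.0, 236.0, 236.0, 237.0, 238.0, 222.0, 162.0, 141.0, 144.0, 143.0] R [155.0, 156.0, 152.0, 147.0, 144.0, 144.0, 145.0, 145.0, 147.0, 148.0]
232 L [234.0, 235.0, 236.0, 237.0, 239.0, 236.0, 171.0, 140.0, 144.0, 143.0] R [168.0, 168.0, 173.0, 173.0, 172.0, 171.0, 168.0, 166.0, 164.0, 162.0]
238 L [235.0, 237.0, 237.0, 237.0, 239.0, 235.0, 172.0, 140.0, 144.0, 144.0] R [119.0, 118.0, 117.0, 115.0, 115.0, 114.0, 114.0, 114.0, 112.0, 112.0]
```

View pics/ypush.png

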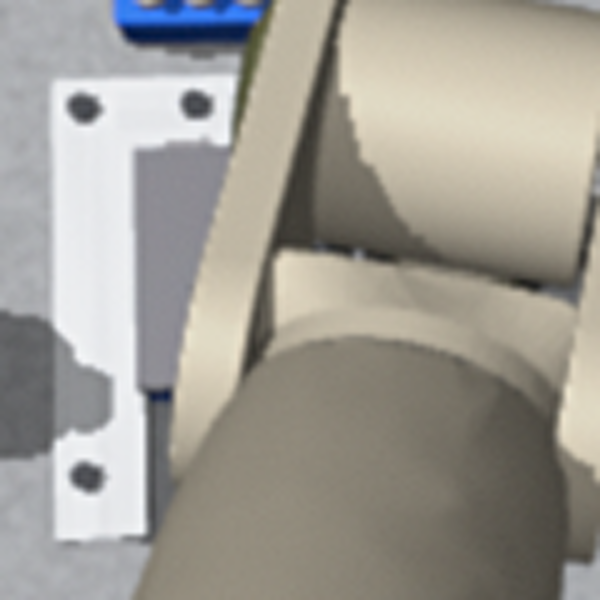

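apply_moves(
  deltas=[
    {"travel": [0.02, 0, 0], "delta_rot": [0, 0, 0]},
    {"travel": [0.03, 0, 0], "delta_rot": [0, 0, 0]},
    {"travel": [0.01, 0.02, 0], "delta_rot": [0, 0, 0]},
    {"travel": [0, 0.04, 0], "delta_rot": [0, 0, 0]},
    {"travel": [0, 0.05, 0], "delta_rot": [0, 0, 0]},
    {"travel": [0, 0.05, 0], "delta_rot": [0, 0, 0]},
    {"travel": [0, 0.042, 0], "delta_rot": [0, 0, 0]},
    {"travel": [0, 0, 0], "delta_rot": [0, 0, 0]},
  ],
)

```text
time_s: 29.4
eef_pos: [0.5213, -0.0354, 0.0289]
ee_rot: [[0.019, -1.0, -0.004], [-1.0, -0.019, 0.002], [-0.002, 0.004, -1.0]]
force: [0.5, 0.3, 0.4]
opening: -0.001
```

```bash
python3 -c "
from h import *
k=np.load('corner.npy'); need(loc(k,[-.147,-.060,.026])[0],k[2]); 
t=shot('top'); g=t['frame'].astype(float).mean(2)
u=range(262,312); e=[round(188+xing(g[188:199,a],185),2) for a in u]; print(e)
print('L',[(v,round(246+xing(g[v,246:256],185),2)) for v in range(198,242,3)])
f=t['frame'].astype(float); bl=f[:,:,2]-f[:,:,0]; print('near',[(a,round(236+xing(bl[236:249,a],50),2)) for a in range(256,313,4)])"
```

```text
t 29.4 pos [ 0.5213 -0.0354  0.0289] F [0.48 0.35 0.36] M [ 0.05 -0.02  0.01] open -0.001 j [-17.  35.  95.   0.  50.  72.]
share travel [-0.1976 -0.0088  0.0002] mm [-98.8  -4.4   0.1] rot [ 0.0022  0.001  -0.0002]
[192.91, 192.92, 192.89, 192.54, 192.62, 193.37, 193.68, 193.72, 193.71, 193.68, 193.56, 193.52, 193.51, 193.52, 193.52, 193.51, 193.53, 193.47, 193.32, 193.26, 193.26, 193.25, 193.25, 193.25, 193.26, 193.24, 193.26, 193.18, 192.97, 192.9, 192.89, 192.9, 192.9, 192.9, 192.89, 192.83, 192.35, 191.91, 191.9, 191.84, 191.52, 191.33, 191.32, 191.35, 191.46, 192.29, 192.61, 192.54, 192.45, 192.39]
L [(198, 251.39), (201, 251.35), (204, 251.39), (207, 251.35), (210, 251.35), (213, 251.61), (216, 251.63), (219, 251.61), (222, 251.64), (225, 251.62), (228, 251.64), (231, 251.65), (234, 251.81), (237, 251.8), (240, 251.81)]
near [(256, nan), (260, nan), (264, nan), (268, nan), (272, nan), (276, nan), (280, nan), (284, nan), (288, nan), (292, nan), (296, nan), (300, nan), (304, nan), (308, nan), (312, nan)]
```

apply_moves(
  deltas=[
    {"travel": [0, 0, 0], "delta_rot": [0, 0, 0]},
    {"travel": [0, 0, 0], "delta_rot": [0, 0, 0]},
    {"travel": [-0.04, 0, 0], "delta_rot": [0, 0, 0]},
    {"travel": [-0.04, 0, 0], "delta_rot": [0, 0, 0]},
    {"travel": [-0.04, 0, 0], "delta_rot": [0, 0, 0]},
    {"travel": [-0.04, 0, -0.01], "delta_rot": [0, 0, 0]},
    {"travel": [-0.0396, 0, -0.012], "delta_rot": [0, 0, 0]},
    {"travel": [0, 0, 0], "delta_rot": [0, 0, 0]},
  ],
  gripper=1,
)

```text
time_s: 30.12
eef_pos: [0.5239, 0.067, 0.0409]
ee_rot: [[0.023, -1.0, 0.003], [-1.0, -0.023, 0.0], [-0.0, -0.003, -1.0]]
force: [-0.4, -0.1, 0.3]
opening: 0.995
```

```bash
python3 -c "
from h import *
k=np.load('corner.npy'); need([.5498,.0653,.037],k[2])"
```

```text
t 30.12 pos [0.5239 0.067  0.0409] F [-0.42 -0.07  0.27] M [-0.03 -0.01 -0.01] open 0.995 j [-6. 34. 94.  0. 52. 83.]
share travel [ 0.0045 -0.0517  0.002 ] mm [  2.3 -25.9   1. ] rot [-0.0016  0.0003  0.0021]
```

apply_moves(
  deltas=[
    {"travel": [0, -0.01, 0], "delta_rot": [0, 0, 0]},
    {"travel": [0, -0.012, 0], "delta_rot": [0, 0, 0]},
    {"travel": [0, -0.012, 0], "delta_rot": [0, 0, 0]},
    {"travel": [0, -0.012, 0], "delta_rot": [0, 0, 0]},
    {"travel": [0, -0.0057, 0], "delta_rot": [0, 0, 0]},
    {"travel": [0, 0, 0], "delta_rot": [0, 0, 0]},
    {"travel": [0, 0, 0], "delta_rot": [0, 0, 0]},
    {"travel": [0, 0, 0], "delta_rot": [0, 0, 0]},
  ],
)

```text
time_s: 30.78
eef_pos: [0.5487, 0.0646, 0.0401]
ee_rot: [[0.02, -1.0, 0.0], [-1.0, -0.02, 0.0], [-0.0, -0.0, -1.0]]
force: [-0.5, -0.1, 0.2]
opening: 1.003
```

```bash
python3 -c "
from h import *
k=np.load('corner.npy'); need([.5498,.0650,.037],k[2])"
```

```text
t 30.78 pos [0.5487 0.0646 0.0401] F [-0.49 -0.11  0.25] M [0.02 0.03 0.01] open 1.003 j [-6. 36. 90.  0. 54. 83.]
share travel [-0.0008 -0.0022  0.0002] mm [-0.4 -1.1  0.1] rot [-0.0002  0.      0.0001]
```

apply_moves(
  deltas=[
    {"travel": [-0.001, -0.0022, 0], "delta_rot": [0, 0, 0]},
    {"travel": [0, 0, 0], "delta_rot": [0, 0, 0]},
    {"travel": [0, 0, 0], "delta_rot": [0, 0, 0]},
    {"travel": [0, 0, 0], "delta_rot": [0, 0, 0]},
    {"travel": [0, 0, 0], "delta_rot": [0, 0, 0]},
    {"travel": [0, 0, 0], "delta_rot": [0, 0, 0]},
    {"travel": [0, 0, 0], "delta_rot": [0, 0, 0]},
    {"travel": [0, 0, 0], "delta_rot": [0, 0, 0]},
  ],
  gripper=0,
)

```text
time_s: 31.45
eef_pos: [0.5499, 0.0649, 0.0403]
ee_rot: [[0.02, -1.0, 0.0], [-1.0, -0.02, -0.001], [0.001, -0.0, -1.0]]
force: [-0.8, -5.0, 0.9]
opening: 0.326
```

```bash
cat >> h.py <<'E'
def sq():
    t=shot('top'); g=t['frame'].astype(float).mean(2)
    print('far',[round(188+xing(g[188:199,a],185),2) for a in range(269,299,2)]); print('L',[round(246+xing(g[v,246:256],185),2) for v in range(198,242,4)])
E
python3 -c "
from h import *
k=np.load('corner.npy'); need([.5498,.0650,.037],k[2]); sq()"
```

```text
t 31.45 pos [0.5499 0.0649 0.0403] F [-0.79 -5.    0.89] M [-0.8   0.23  0.01] open 0.326 j [-6. 36. 90. -0. 54. 83.]
share travel [-0.0003  0.0002  0.0005] mm [-0.1  0.1  0.3] rot [-0.0003 -0.0004  0.0002]
far [193.71, 193.67, 193.66, 193.49, 193.48, 193.47, 193.49, 193.28, 193.2, 193.21, 193.2, 193.21, 192.91, 192.87, 192.79]
L [251.32, 251.32, 251.35, nan, nan, nan, nan, nan, nan, nan, nan]
```

```bash
python3 -c "
from plan2 import *
arc(0,50,1.5,1.3,0,20,(0,0,3),24)"
```

```text
[-0.0007, -0.0087] rot -0.0093
[-0.0010, -0.0086] rot -0.0092
[-0.0011, -0.0087] rot -0.0093
[-0.0013, -0.0086] rot -0.0092
[-0.0014, -0.0086] rot -0.0093
[-0.0017, -0.0086] rot -0.0093
[-0.0019, -0.0085] rot -0.0092
[-0.0020, -0.0085] rot -0.0093
[-0.0023, -0.0084] rot -0.0092
[-0.0024, -0.0084] rot -0.0093
[-0.0026, -0.0084] rot -0.0093
[-0.0027, -0.0082] rot -0.0092
[-0.0030, -0.0083] rot -0.0093
[-0.0031, -0.0081] rot -0.0092
[-0.0034, -0.0081] rot -0.0093
[-0.0034, -0.0080] rot -0.0092
[-0.0037, -0.0080] rot -0.0093
[-0.0038, -0.0078] rot -0.0093
[-0.0041, -0.0078] rot -0.0092
[-0.0041, -0.0077] rot -0.0093
[-0.0044, -0.0076] rot -0.0092
[-0.0045, -0.0075] rot -0.0093
[-0.0047, -0.0075] rot -0.0093
[-0.0048, -0.0073] rot -0.0092
```

apply_moves(
  deltas=[
    {"travel": [0.001, -0.0015, 0], "delta_rot": [0, 0, 0]},
    {"travel": [0, -0.0015, 0], "delta_rot": [0, 0, 0]},
    {"travel": [0, 0, 0], "delta_rot": [0, 0, 0]},
    {"travel": [0, 0, 0], "delta_rot": [0, 0, 0]},
    {"travel": [0, 0, 0], "delta_rot": [0, 0, 0]},
    {"travel": [0, 0, 0], "delta_rot": [0, 0, 0]},
    {"travel": [0, 0, 0], "delta_rot": [0, 0, 0]},
    {"travel": [0, 0, 0], "delta_rot": [0, 0, 0]},
  ],
)

```text
time_s: 32.17
eef_pos: [0.55, 0.0648, 0.0399]
ee_rot: [[0.02, -1.0, -0.003], [-1.0, -0.02, 0.0], [-0.0, 0.003, -1.0]]
force: [-7.4, -5.2, 2.1]
opening: 0.328
```

apply_moves(
  deltas=[
    {"travel": [0.0008, -0.0007, -0.0087], "delta_rot": [-0.0093, 0, 0]},
    {"travel": [0, -0.001, -0.0086], "delta_rot": [-0.0092, 0, 0]},
    {"travel": [0, -0.0011, -0.0087], "delta_rot": [-0.0093, 0, 0]},
    {"travel": [0, -0.0013, -0.0086], "delta_rot": [-0.0092, 0, 0]},
    {"travel": [0, -0.0014, -0.0086], "delta_rot": [-0.0093, 0, 0]},
    {"travel": [0, -0.0017, -0.0086], "delta_rot": [-0.0093, 0, 0]},
    {"travel": [0, -0.0019, -0.0085], "delta_rot": [-0.0092, 0, 0]},
    {"travel": [0, -0.002, -0.0085], "delta_rot": [-0.0093, 0, 0]},
  ],
)

```text
time_s: 32.83
eef_pos: [0.557, 0.0649, 0.0738]
ee_rot: [[0.02, -0.992, -0.121], [-1.0, -0.02, -0.002], [-0.001, 0.121, -0.993]]
force: [-6.1, -2.6, -0.8]
opening: 0.329
```

```bash
python3 -c "
from h import *
lid()"
```

```text
t 32.83 lid by z 16.360000000000003 by x 14.83 hinge x mm -0.1 y -59.3 F [-6.1 -2.6 -0.8] M [-0.21  1.01  0.09] open 0.329 v 20.98
```

apply_moves(
  deltas=[
    {"travel": [0, -0.0023, -0.0084], "delta_rot": [-0.0092, 0, 0]},
    {"travel": [0, -0.0024, -0.0084], "delta_rot": [-0.0093, 0, 0]},
    {"travel": [0, -0.0026, -0.0084], "delta_rot": [-0.0093, 0, 0]},
    {"travel": [0, -0.0027, -0.0082], "delta_rot": [-0.0092, 0, 0]},
    {"travel": [0, -0.003, -0.0083], "delta_rot": [-0.0093, 0, 0]},
    {"travel": [0, -0.0031, -0.0081], "delta_rot": [-0.0092, 0, 0]},
    {"travel": [0, -0.0034, -0.0081], "delta_rot": [-0.0093, 0, 0]},
    {"travel": [0, -0.0034, -0.008], "delta_rot": [-0.0092, 0, 0]},
  ],
)

```text
time_s: 33.5
eef_pos: [0.575, 0.0652, 0.1044]
ee_rot: [[0.02, -0.972, -0.232], [-1.0, -0.02, -0.004], [-0.001, 0.232, -0.973]]
force: [-1.4, -1.3, -2.0]
opening: 0.323
```

```bash
python3 -c "
from h import *
lid()"
```

```text
t 33.5 lid by z 32.82 by x 33.12 hinge x mm 1.4 y -59.3 F [-1.4 -1.3 -2. ] M [-0.07  0.18  0.27] open 0.323 v 20.51
```

apply_moves(
  deltas=[
    {"travel": [0, -0.0037, -0.008], "delta_rot": [-0.0093, 0, 0]},
    {"travel": [0, -0.0038, -0.0078], "delta_rot": [-0.0093, 0, 0]},
    {"travel": [0, -0.0041, -0.0078], "delta_rot": [-0.0092, 0, 0]},
    {"travel": [0, -0.0041, -0.0077], "delta_rot": [-0.0093, 0, 0]},
    {"travel": [0, -0.0044, -0.0076], "delta_rot": [-0.0092, 0, 0]},
    {"travel": [0, -0.0045, -0.0075], "delta_rot": [-0.0093, 0, 0]},
    {"travel": [0, -0.0047, -0.0075], "delta_rot": [-0.0093, 0, 0]},
    {"travel": [0, -0.0048, -0.0073], "delta_rot": [-0.0092, 0, 0]},
  ],
)

```text
time_s: 34.17
eef_pos: [0.6002, 0.0656, 0.1286]
ee_rot: [[0.02, -0.939, -0.343], [-1.0, -0.019, -0.006], [-0.001, 0.343, -0.939]]
force: [-0.4, -0.8, -3.6]
opening: 0.329
```

apply_moves(
  deltas=[
    {"travel": [0, 0, 0], "delta_rot": [0, 0, 0]},
    {"travel": [0, 0, 0], "delta_rot": [0, 0, 0]},
    {"travel": [0, 0, 0], "delta_rot": [0, 0, 0]},
    {"travel": [0, 0, 0], "delta_rot": [0, 0, 0]},
    {"travel": [0, 0, 0], "delta_rot": [0, 0, 0]},
    {"travel": [0, 0, 0], "delta_rot": [0, 0, 0]},
    {"travel": [0, 0, 0], "delta_rot": [0, 0, 0]},
    {"travel": [0, 0, 0], "delta_rot": [0, 0, 0]},
  ],
)

```text
time_s: 34.83
eef_pos: [0.6003, 0.0654, 0.1294]
ee_rot: [[0.02, -0.94, -0.341], [-1.0, -0.019, -0.007], [-0.0, 0.341, -0.94]]
force: [0.7, -1.7, -4.9]
opening: 0.324
```

Run:
```python
from h import *
lid(); st=sensors.state(); g=st['eef_pos']+.003*st['ee_rot'][:,2]
print('ang',np.degrees(np.arctan2(g[2]-.03,.6708-g[0]))-3.31,'r',np.hypot(g[2]-.03,.6708-g[0]))
t=shot('top'); f=t['frame'].astype(float); bl=f[:,:,2]-f[:,:,0]
print('near',[(u,round(238+xing(bl[238:249,u],50),2)) for u in range(293,314,1)])
print('right',[(v,round(308+xing(bl[v,308:320],60),2)) for v in range(216,242,2)])
c=shot('scene'); b=flush()
overlay(c,[(lidmodel(50,b),(0,255,0))],(290,180,410,300),5,'fin.png')
```

```text
t 34.83 lid by z 49.51 by x 49.93 hinge x mm 1.7 y -59.6 F [ 0.7 -1.7 -4.9] M [-0.02 -0.19 -0.  ] open 0.324 v 0.17
ang 50.16594018591554 r 0.12016807528677437
near [(293, 243.62), (294, 243.54), (295, 243.52), (296, 243.52), (297, 243.52), (298, 243.55), (299, 243.54), (300, 243.42), (301, 243.29), (302, 243.28), (303, 243.31), (304, 243.33), (305, 243.31), (306, 243.24), (307, 243.1), (308, 243.05), (309, 243.05), (310, 243.09), (311, 243.21), (312, 243.24), (313, 242.87)]
right [(216, nan), (218, nan), (220, 313.25), (222, 313.42), (224, 313.52), (226, 313.55), (228, 313.55), (230, 313.56), (232, 313.6), (234, 313.62), (236, 313.62), (238, 313.66), (240, 313.67)]
```

View pics/fin.png

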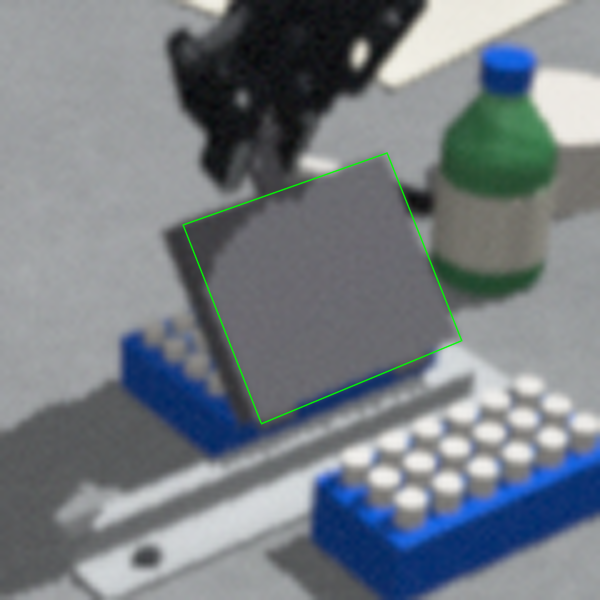

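apply_moves(
  deltas=[
    {"travel": [0, -0.0012, 0.0008], "delta_rot": [0, 0, 0]},
    {"travel": [0, 0, 0], "delta_rot": [0, 0, 0]},
    {"travel": [0, 0, 0], "delta_rot": [0, 0, 0]},
    {"travel": [0, 0, 0], "delta_rot": [0, 0, 0]},
    {"travel": [0, 0, 0], "delta_rot": [0, 0, 0]},
    {"travel": [0, 0, 0], "delta_rot": [0, 0, 0]},
    {"travel": [0, 0, 0], "delta_rot": [0, 0, 0]},
    {"travel": [0, 0, 0], "delta_rot": [0, 0, 0]},
  ],
)

```text
time_s: 35.6
eef_pos: [0.6008, 0.0654, 0.1288]
ee_rot: [[0.02, -0.94, -0.341], [-1.0, -0.019, -0.007], [-0.0, 0.341, -0.94]]
force: [-0.5, -1.3, -4.0]
opening: 0.329
```

Run:
```python
from h import *
lid(); st=sensors.state(); g=st['eef_pos']+.003*st['ee_rot'][:,2]
print('ang',np.degrees(np.arctan2(g[2]-.03,.6708-g[0]))-3.31)
t=shot('top'); f=t['frame'].astype(float); bl=f[:,:,2]-f[:,:,0]
print('near',[round(238+xing(bl[238:249,u],50),2) for u in range(293,314,2)])
a=cv2.imread('pics/top0.png').astype(int); b=t['frame'][:,:,::-1].astype(int)
for n,(u0,v0,u1,v1) in dict(rack=(245,136,316,170),beaker=(395,148,440,198),tip=(428,224,504,280),petri=(118,240,172,292),marker=(190,262,224,330),timer=(135,178,180,216),bottle=(176,214,215,255)).items(): print(n,np.abs(a-b)[v0:v1,u0:u1].mean().round(1))
print(ticket.close_job())
```

```text
t 35.6 lid by z 49.059999999999995 by x 50.199999999999996 hinge x mm 2.9 y -59.6 F [-0.5 -1.3 -4. ] M [ 0.04 -0.2   0.08] open 0.329 v 0.11
ang 50.17953359248766
near [243.6, 243.54, 243.54, 243.54, 243.35, 243.29, 243.18, 242.96, 242.9, 243.1, 242.82]
rack 65.6
beaker 16.2
tip 16.7
petri 14.8
marker 32.4
timer 14.8
bottle 24.6
the job is handed in; nothing more can be done
None
```

The job is handed in. The box sits square and flush in the corner by my measurements, and the arm is still holding the lid by the tab, open at about 50 degrees.

**What I did:** I first gripped the grey-lidded box by its tab, dragged it into the corner with the lid shut, and raised the lid. The picture then showed the box about 1.3° off square. I lowered the lid, let go, and pushed the near face with both open fingers to about 21 N. Then I pushed the right side to about 22 N, regripped the tab and lifted again.

**Last checks:**
- **Flush and square:** both final pushes stopped against the rails with almost no further travel. With the lid open, the box's near edge runs parallel to the far rail and lies within a fraction of a pixel of where it should be.
- **Lid angle:** about 50.2° from the arm's pose, and the lid outline drawn for 50° matches the picture. Deriving the angle from height or from distance alone gave 49.1° and 50.2°, because the bar slid 1–3 mm in the pads.
- **Hold:** steady, with about 4 N on the tool, where about 1 N was expected. It finished at 35.6 s.

**Not confirmed:**
- **Other objects:** an automatic before/after comparison of the top picture could not settle whether they moved. It showed differences, largest at the rack, where the arm and its shadows got in the way. I never drove the arm against them. The rack and bottle look in place in the last scene picture; the others I did not check at the end.
- **Order:** the lid was opened once before the box was properly square. I then shut it and redid the push and lift in the order asked.

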